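# Load the drying carousel with printed cups

### The job

Get this batch of cups drying: lean its pattern card against the card rest beside the carousel, and stand every cup mouth down on the carousel plate through its open front, working the ratchet lever stroke by stroke until all the cups are in the back half under the lamps. The print is still wet, so hold the cups gently, and turn the plate only with its lever. Leave the mug and the bottle alone.

Things in the scene. Friction and masses are not known exactly. Their poses are not given: they have to be found in the camera images.
- plate_mid (a point): Centre of the drying carousel's round plate, on its black rubber top face, 70 mm above the bench. Plate: 350 mm across, turning on a fixed spindle 22 mm thick that stands up through it. Axes belong to the fixed machine: z up, +x towards its back (under the lamps), -x towards its open front, +y to the left.
- dryer: The fixed machine, its round base 410 mm across and 12 mm high; origin under the plate's centre at bench level, axes as plate_mid. A roof of steel bars and lamps, 180 to 210 mm above the bench, reaching 201 mm from the axis, covers all but the open front, 65 degrees either side of -x. From above a cup can be set down only there: best 103 mm from the axis in -x. Cups on the plate pass under the roof with 20 mm to spare.
- carousel: The turning plate; its yaw tells its turn. Origin on its axis at bench level. It turns only anticlockwise seen from above, 20 degrees (0.349 rad) per full lever stroke, and stays where left; pawls stop it turning back. A cup set down at the front goes first to the right (-y), then back under the lamps. Cups may stand anywhere on it; they ride along by friction.
- lever (a joint): Hand lever of the ratchet, right of the open front, rad: 0 = home, 0.454 (26 degrees) = end stop. It swings about the plate's axis, anticlockwise seen from above. The first 0.1 rad is free play. Only a stroke right to the end stop, then right back to 0, moves the plate one whole tooth. A spring brings the released lever home in about 0.4 s; 3 to 6 N at the grip.
- lever_grip (a point): Centre of the lever's upright black grip: a cylinder 26 mm thick, 80 mm tall, 138 mm above the bench (top at 178), 240 mm from the plate's axis. At home it stands 148 mm in -x and 189 mm in -y from plate_mid; a full stroke takes it 109 mm along its arc to 50 mm in -x and 235 mm in -y. Its axes turn with the lever and are the machine's at home.
- board: Hardboard sheet, 200 mm square, 3 mm thick, fixed on the bench left of the carousel, on which the cups start. Origin at the centre of its underside.
- rest: The card rest: a small fixed white sheet-metal easel, 120 mm wide, its front to its -x. Origin at the centre of its foot on the bench.
- rest_corner (a point): Middle of the rest's inner corner, where ledge meets sloped back, 30 mm above the bench; z up, +x to the rest's back, y along its width. The back leans 18 degrees (0.314 rad) from vertical, top towards +x, 96 mm long. The ledge is square to it, 22 mm deep (rising to the front), with a lip 12 mm high. A card flush on the back has its centre 20 mm in +x of and 72 mm above this point.
- card_mid (a point): Centre of the pattern card, a rigid white plate printed pink with pale dots, both faces alike, 100 mm wide (its y), 150 mm tall (its z), 8 mm thick (its x), 150 g. It starts upright in the slot of a wooden block, foot 15 mm above the bench, upper 120 mm clear of the block; lift it straight up by its upper edge.
- card: The same card; origin at the middle of its foot edge.
- block: Fixed wooden block 60 x 140 mm, 45 mm high, with a slot 12 mm wide and 30 mm deep along its y, in which the card stands at the start. Origin at the centre of its underside.
- mug: Bystander: white mug with a sponge, 80 mm across, 95 mm tall. Leave it where it is.
- spray: Bystander: green bottle, 60 mm across, 170 mm tall. Leave it where it is.
- cup1_mid (a point): Centre (half-way up) of a decorated steel cup, standing mouth down: 85 mm tall, 64 mm across at the bottom narrowing evenly to 55 mm at the top, 160 g; z up when upright. Between two and four cups are present. The print is still wet: a grip harder than 60 N spoils it.
- cup1: The same cup; origin at the centre of its lower rim.
- cup2_mid (a point): Centre (half-way up) of a decorated steel cup, standing mouth down: 85 mm tall, 64 mm across at the bottom narrowing evenly to 55 mm at the top, 160 g; z up when upright. Between two and four cups are present. The print is still wet: a grip harder than 60 N spoils it.
- cup2: The same cup; origin at the centre of its lower rim.
- cup3_mid (a point): Centre (half-way up) of a decorated steel cup, standing mouth down: 85 mm tall, 64 mm across at the bottom narrowing evenly to 55 mm at the top, 160 g; z up when upright. Between two and four cups are present. The print is still wet: a grip harder than 60 N spoils it.
- cup3: The same cup; origin at the centre of its lower rim.
- cup4_mid (a point): Centre (half-way up) of a decorated steel cup, standing mouth down: 85 mm tall, 64 mm across at the bottom narrowing evenly to 55 mm at the top, 160 g; z up when upright. Between two and four cups are present. The print is still wet: a grip harder than 60 N spoils it.
- cup4: The same cup; origin at the centre of its lower rim.
Things that resemble listed ones, but are neither listed nor needed, are in the scene too. Leave any yellow look-alike of the cup2 alone.

How it is judged:
By the outcome, as a careful person would: the job done as asked, in the order asked, and still so for the second after the job is handed in, with the robot touching nothing.
Of cup1, cup2, cup3, cup4 only 2 to 4 are there at a start; the rules pass over those that are not, and their reading is None.
At some moment in a run one of cup1, cup2, cup3, cup4 may be knocked a few centimetres aside while the robot is not near it.
Once in a run the grip may slacken for a moment while it holds something.
It also fails if it takes over 210 s, if anything falls off the work surface, if the arm or the gripper's body presses on something with over 40 N, if the wrist force passes 120 N, or if a joint passes its speed limit or range.

### The arm

A 7-joint arm with a two-finger parallel gripper is mounted at the origin on the work surface. World frame = base frame: x ahead of the robot, y to its left, z up, the work surface at z = 0. Lengths are in mm, angles in rad, forces in N, time in s.
With the tool pointing down it reaches from about 400 to 900 mm from the base axis. Payload 5.5 kg.
Tool frame: the origin (TCP) lies between the finger pads; the fingertips stand 8 mm ahead of it and the grasp point (between the pads) lies 11 mm behind it; z points along the fingers, y is the line along which they close (so a half turn about z gives the same grasp; the last joint's range is limited). The gripper opens to 92 mm and grips with 3 to 60 N. Pads are 19 mm wide; open, the fingers measure 130 mm over their backs; the gripper's body (75 mm by 190 mm) begins 47 mm behind the grasp point.
Start: joints at [-1.063, 0.501, -0.427, 1.55, 0.221, 1.138, -0.21], TCP at [157.497, 630.63, 234.729] pointing down, gripper open.
Joint ranges: [-2.88, 2.88], [-0.31, 2.03], [-1.54, 1.56], [0.2, 2.42], [-1.41, 4.55], [0.19, 2.02], [-2.57, 2.57]. Speed limits (rad/s): [2.57, 2.57, 3.14, 3.14, 3.14, 3.14, 3.14].

### API

Orientations are given as a 3x3 rotation matrix whose columns are the frame's x, y, z axes.
In Python, from rig import observe, read_camera, calibration, hand_in gives the robot as it stands.
- The arm moves only by the shell command python3 -m pendant 'ROWS' [FORCE]. ROWS is text: rows parted by semicolons, each of 7 numbers parted by spaces: the opening, from 0 (shut) to 1 (fully open), then the shift along the world's x, y, z in cm, then the turn, a rotation vector about the world's x, y, z in rad. In form: hand tx ty tz ax ay az; .... A call has 1 to 10 rows; each row is the pose to reach, as a shift and turn from the pose commanded when the call began; what a row does not reach only later rows make up. A row lasts 1/12 s, in which the tool goes at most 41.7 mm and 7.16 degrees, less where a joint would pass 70% of its speed; a pose out of reach is approached as far as the arm can. A call with a gripper value outside its range is refused whole. The fingers move at their own pace and stop on an object; FORCE is the grip in N (left out, the last holds). Time passes only in rows, so rows that repeat a pose let the fingers close. It gives the time, the measured TCP pose, the force, the opening and the grip force at its end, in the units of the state.
- observe(): the state, without advancing time (a new reading comes with each control period).
- read_camera(name): name is "scene" or "top" or "wrist"; returns (picture, depth): 400x640x3 uint8, red, green, blue; 400x640 float32, mm along the optical axis (not along the pixel's ray), 0 where there is no reading.
- calibration(name): a dict with "fx", "fy", "cx", "cy" (pixels), "world_to_cam" (4x4, takes a point from world to camera coordinates). Camera axes: x right, y down, z forward; pixel columns grow to the right and rows downward; lengths in mm; the calibration is good to about 2 mm. A picture is of the moment at which its call begins: read the wrist's pose just before it. calibration takes no time and is no camera call; for the wrist camera it gives the pose at the moment of the call.
- hand_in(): hands the job in; it is judged then, once.
The state is a dict: "t": time; "joint_positions": joint angles; "qvel": joint speeds; "joint_efforts": joint torques, N m; "ee_pos": TCP position; "eef_rot": TCP orientation; "ft_force": force on the tool from outside, world axes, zero at the start; "moment": the same for the moment, N m; "opening": finger opening in mm; "finger_force": force on a finger pad.
Only numpy, scipy, OpenCV 4.12 (cv2) and the standard library are available. Lean on these libraries where they do the work, as an engineer would, in place of code of your own. Each camera call takes 0.05 s, during which the arm holds its last target. There are 200 camera calls.

## Working session

There is one attempt and no reset: what is moved stays moved. The work goes in short steps, Python scripts to look and compute and a shell command to move; the robot and the scene stay as the last step left them, time stands still between calls to the robot, and variables do not carry over. Pictures are saved under pics/ and viewed, at most 14 in all, crops included, and the job is handed in when it is done.

```bash
ls; mkdir -p pics
cat > h.py <<'E'
import numpy as np, cv2
from rig import observe, read_camera, calibration
def cam(n,name=None):
    c=calibration(n); p,d=read_camera(n)
    if name: cv2.imwrite('pics/'+name+'.png',p[:,:,::-1])
    return p,d,c
def pts(d,c):
    v,u=np.mgrid[:400,:640]; P=np.stack([(u-c['cx'])/c['fx']*d,(v-c['cy'])/c['fy']*d,d],-1)
    T=np.linalg.inv(c['world_to_cam']); W=P@T[:3,:3].T+T[:3,3]; W[d==0]=np.nan; return W
def ray(u,v,z,c):
    T=np.linalg.inv(c['world_to_cam']); r=T[:3,:3]@np.array([(u-c['cx'])/c['fx'],(v-c['cy'])/c['fy'],1]); o=T[:3,3]
    return o+r*(z-o[2])/r[2]
E
python3 - <<'E'
from h import *
for n in ('scene','top'):
    p,d,c=cam(n,n+'0'); W=pts(d,c); np.savez(n+'0.npz',p=p,d=d,W=W)
    print(n,np.linalg.inv(c['world_to_cam'])[:3].round(2).tolist(),c['fx'])
s=observe(); print({k:np.round(v,3).tolist() for k,v in s.items()})
E
```

```text
pics
scene [[0.73, 0.44, -0.53, 1354.45], [0.69, -0.44, 0.58, -802.07], [0.02, -0.79, -0.62, 1040.33]] 472.7535098653158
top [[0.02, -1.0, 0.1, 443.74], [-1.0, -0.02, -0.0, 86.96], [0.01, -0.1, -1.0, 1279.91]] 364.42255021012
{'t': 0.1, 'joint_positions': [-1.063, 0.502, -0.427, 1.551, 0.221, 1.138, -0.21], 'qvel': [0.002, -0.003, -0.001, -0.0, 0.001, 0.0, 0.0], 'joint_efforts': [-0.011, -56.787, -5.838, -27.992, -0.069, 0.024, 0.0], 'ee_pos': [157.434, 630.011, 233.775], 'eef_rot': [[-0.97, 0.242, -0.0], [0.242, 0.97, -0.002], [0.0, -0.002, -1.0]], 'ft_force': [0.334, -0.127, -0.736], 'moment': [-0.011, 0.015, -0.031], 'finger_force': 0.0, 'opening': 91.737}
```

View pics/scene0.png

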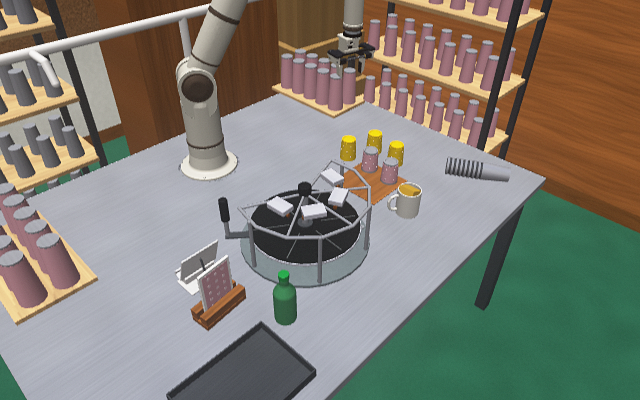

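View pics/top0.png

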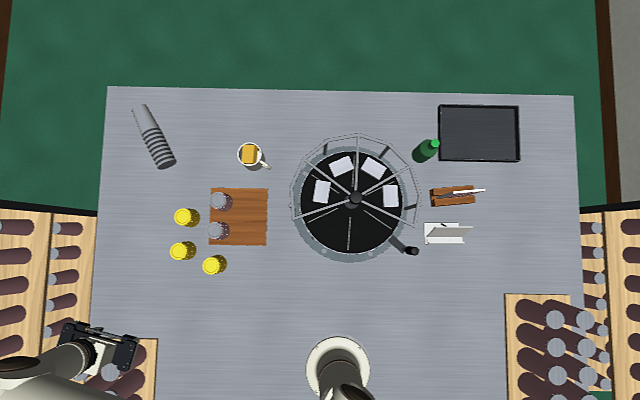

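The scene shows two pink cups on the board, at scene (370,160) and (390,170) and top (220,200) and (217,229). The three yellow look-alikes are at top (186,217), (182,251) and (213,265). The carousel centre is at top (354,200), the grip at (412,251), the block and card at (458,193), and the rest at (445,233).

Run:
```python
from h import *
from scipy.optimize import least_squares
def circ(P):
    f=lambda q:np.hypot(P[:,0]-q[0],P[:,1]-q[1])-q[2]
    return least_squares(f,[*P.mean(0),100],loss='soft_l1').x.round(1)
t=np.load('top0.npz'); s=np.load('scene0.npz'); 
allW=[];allC=[]
for n,a in (('top',t),('scene',s)):
    W=a['W'].reshape(-1,3);C=a['p'].reshape(-1,3).astype(int);m=np.isfinite(W[:,0])&(abs(W[:,1])<700)&(W[:,0]>150)&(W[:,0]<950);W,C=W[m],C[m]
    print(n,'bench z',np.median(W[(C.max(1)-C.min(1)<30)&(abs(W[:,2])<15)][:,2]))
    pk=(C[:,0]-C[:,1]>15)&(C[:,2]-C[:,1]>3)&(W[:,2]>12)
    P=W[pk]
    lab=P[:,1]>100
    print(' pink left',P[lab].min(0).round(),P[lab].max(0).round(), 'right',P[~lab].min(0).round(),P[~lab].max(0).round())
    # plate
    b=(C.max(1)<60)&(W[:,2]>60)&(W[:,2]<80); Q=W[b]; print(' plate',b.sum(),Q.mean(0).round(1))
    from scipy.spatial import ConvexHull
    Q=Q[(abs(Q[:,0]-np.median(Q[:,0]))<190)&(abs(Q[:,1]-np.median(Q[:,1]))<190)][:,:2]
    H=Q[ConvexHull(Q).vertices]; print(' circ',circ(H))
    g=(C.max(1)<70)&(W[:,2]>110)&(W[:,2]<185)&(W[:,1]<-20)&(W[:,0]<480); print(' grip',g.sum(),W[g].mean(0).round(1) if g.sum() else '',W[g].min(0).round(),W[g].max(0).round())
    allW.append(W);allC.append(C)
W=np.vstack(allW);C=np.vstack(allC)
w=(W[:,1]<-150)&(W[:,1]>-450)&(W[:,0]>300)&(W[:,0]<650)&(W[:,2]>8)
# height map crop
im=np.zeros((400,640,3),np.uint8)
# cups top circle: top camera z~85-92
T=t['W'];m=(T[...,2]>78)&(T[...,2]<100)&(T[...,1]>150)
n,l,st,ce=cv2.connectedComponentsWithStats(m.astype(np.uint8))
for i in range(1,n):
    if st[i,4]>40: q=T[l==i]; print('top blob',ce[i].round(),st[i,4],np.median(q,0).round(1),((q.min(0)+q.max(0))/2).round(1),t['p'][l==i].mean(0).round())
p=cv2.resize(t['p'][160:280,390:550],None,fx=5,fy=5,interpolation=2); q=cv2.resize(s['p'][220:340,150:310],None,fx=5,fy=5,interpolation=2)
cv2.imwrite('pics/cardTS.png',cv2.resize(np.hstack([p,q]),(800,300))[:,:,::-1])
q=cv2.resize(s['p'][110:220,310:450],None,fx=4,fy=4,interpolation=2);cv2.imwrite('pics/cups.png',q[:,:,::-1])
```

```text
top bench z 0.5317877883344408
 pink left [431. 373.  13.] [580. 409.  91.] right [ 150. -700.   17.] [ 591. -353.  148.]
 plate 5734 [542.9 -18.1  70.1]
 circ [560.8 -36.4 169.9]
 grip 393 [ 246.1 -540.   142.6] [ 150. -700.  110.] [ 418. -205.  183.]
scene bench z 0.9233875330128285
 pink left [436. 369.  12.] [592. 431.  85.] right [ 150. -700.   13.] [ 605. -344.  170.]
 plate 3953 [591.2 -63.   70.5]
 circ [566.  -35.6 169.1]
 grip 181 [ 407.5 -233.1  149.6] [ 154. -699.  110.] [ 422. -206.  181.]
top blob [250. 155.] 322 [703.6 308.7  94.3] [711.1 296.3  89.1] [187. 168. 115.]
top blob [218. 200.] 228 [556.2 403.9  85.7] [555.9 403.7  85.5] [147. 149. 156.]
top blob [183. 216.] 214 [501.  516.9  83.2] [499.7 516.5  83.8] [231. 218.  58.]
top blob [214. 230.] 236 [457.5 410.5  85.9] [457.5 410.8  86.1] [147. 149. 156.]
top blob [179. 251.] 229 [387.6 524.8  83.1] [387.4 524.9  84. ] [229. 217.  58.]
top blob [211. 265.] 227 [343.8 416.6  83.3] [344.3 415.7  84.6] [230. 221.  62.]
top blob [101. 382.] 94 [-18.1 739.2  88.6] [-28.5 751.   88.6] [77. 58. 61.]
top blob [129. 383.] 105 [-19.3 648.3  88.3] [-33.  662.2  88.8] [77. 57. 60.]
```

View pics/cardTS.png

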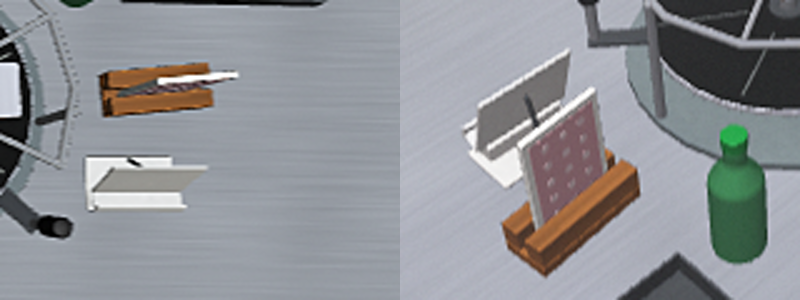

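View pics/cups.png

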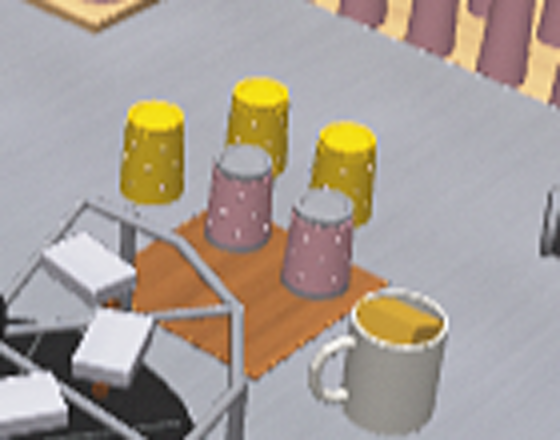

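Exactly two pink cups are present; the yellow ones have yellow flanks with pale dots and stand off the board or at its edge, so I leave them alone. The card stands in the slot with its block, the rest is nearer the robot, and its lip faces the robot. Next I'll fit the planes.

```bash
cat > fit.py <<'E'
from h import *
from scipy.spatial import ConvexHull
def plane(P,it=300,th=2.5):
    rng=np.random.default_rng(0);best=None
    for _ in range(it):
        a=P[rng.choice(len(P),3,False)];n=np.cross(a[1]-a[0],a[2]-a[0]);L=np.linalg.norm(n)
        if L<50: continue
        n/=L;m=abs((P-a[0])@n)<th
        if best is None or m.sum()>best.sum(): best=m
    Q=P[best];c=Q.mean(0);n=np.linalg.svd(Q-c)[2][2];return n*np.sign(n[0]),c,Q,best
E
python3 - <<'E'
from fit import *
for n in ('top','scene'):
    a=np.load(n+'0.npz');W=a['W'].reshape(-1,3);C=a['p'].reshape(-1,3).astype(int);g=np.isfinite(W[:,0]);W,C=W[g],C[g]
    R=(W[:,1]<-160)&(W[:,1]>-420)&(W[:,0]>400)&(W[:,0]<640)
    grey=(C.max(1)-C.min(1)<25)
    print(n)
    for z0 in (12,):
        m=R&(W[:,2]>40)&(W[:,2]<170)&(W[:,0]>535)&~((C[:,0]-C[:,2]>60))
        nn,c,Q,_=plane(W[m]);print(' card n',nn.round(3),'c',c.round(1),len(Q),Q.min(0).round(),Q.max(0).round())
        yaw=np.arctan2(nn[1],nn[0]);e=np.array([-np.sin(yaw),np.cos(yaw)]);s=Q[:,:2]@e;print('  yaw',yaw.round(3),'along',np.percentile(s,[0.5,99.5]).round(1),'mid xy',(c[:2]+e*(np.percentile(s,[.5,99.5]).mean()-c[:2]@e)).round(1),'ztop',np.percentile(Q[:,2],99.5))
    m=R&(W[:,2]>35)&(W[:,2]<125)&(W[:,0]<530)&(W[:,0]>440)&(W[:,1]<-220)
    nn,c,Q,_=plane(W[m]);print(' rest n',nn.round(3),'c',c.round(1),len(Q),Q.min(0).round(),Q.max(0).round())
    yaw=np.arctan2(nn[1],nn[0]);e=np.array([-np.sin(yaw),np.cos(yaw)]);s=Q[:,:2]@e;sm=np.percentile(s,[.5,99.5])
    h=nn[:2]/np.linalg.norm(nn[:2]); k=np.dot(c[:2],h)-(30-c[2])*nn[2]/np.linalg.norm(nn[:2]);
    print('  yaw',yaw.round(3),'lean',np.arctan2(-nn[2],np.hypot(*nn[:2])).round(3),'w',np.ptp(sm).round(1),'corner xy',(h*k+e*sm.mean()).round(1))
    # block by wood colour top z~45
    m=R&(W[:,2]>40)&(W[:,2]<50)&(C[:,0]-C[:,2]>50);
    if m.sum()>20: print(' block',cv2.minAreaRect(W[m][:,:2].astype(np.float32)))
    # grip
    m=(C.max(1)<80)&(W[:,2]>110)&(W[:,2]<190)&(abs(W[:,1]+220)<40)&(abs(W[:,0]-410)<40);G=W[m];print(' grip',m.sum(),G.min(0).round(1),G.max(0).round(1), 'top pts',np.median(G[G[:,2]>172],0).round(1))
    # spindle
    m=(np.hypot(W[:,0]-563,W[:,1]+36)<40)&(W[:,2]>120);print(' spindle',m.sum(),W[m].min(0).round(),W[m].max(0).round(),np.median(W[m],0).round(1), 'near',np.median(W[m&(C.max(1)<60)],0).round(1))
    # base ring z~12
    m=(W[:,2]>9)&(W[:,2]<18)&(np.hypot(W[:,0]-563,W[:,1]+36)<230)&(np.hypot(W[:,0]-563,W[:,1]+36)>165);Q=W[m][:,:2];H=Q[ConvexHull(Q).vertices];print(' base',cv2.minEnclosingCircle(Q.astype(np.float32)),m.sum())
    m=(W[:,2]>66)&(W[:,2]<75)&(C.max(1)<60)&(np.hypot(W[:,0]-563,W[:,1]+36)<200);print(' plate',cv2.minEnclosingCircle(W[m][:,:2].astype(np.float32)))
    # roof bars angles
    m=(W[:,2]>178)&(W[:,2]<215)&(np.hypot(W[:,0]-563,W[:,1]+36)<230)&(np.hypot(W[:,0]-563,W[:,1]+36)>50);A=np.degrees(np.arctan2(W[m][:,1]+36,W[m][:,0]-563));print(' roof |ang| hist',np.histogram(A,np.arange(-180,181,10))[0])
    print('  ',A[A<0].min(),A[A>0].max())
E
```

```text
top
 card n [ 0.998  0.058 -0.02 ] c [ 587.  -365.5  115.8] 126 [ 575. -420.   42.] [ 592. -197.  168.]
  yaw 0.058 along [-452.4 -231.1] mid xy [ 583.7 -308.3] ztop 167.78639297057632
 rest n [ 0.947  0.018 -0.32 ] c [ 468.4 -357.9   84.5] 365 [ 449. -420.   36.] [ 485. -299.  125.]
  yaw 0.019 lean 0.326 w 118.1 corner xy [ 450.  -358.9]
 block ((590.1222534179688, -371.4760437011719), (59.60975646972656, 102.40985107421875), 6.386717319488525)
 grip 91 [ 393.4 -228.1  110.1] [ 418.1 -205.3  183.4] top pts [ 407.5 -215.9  177.5]
 spindle 236 [542. -72. 184.] [600.   0. 221.] [562.4 -35.4 212.4] near [566.  -32.8 214.4]
 base ((561.1824340820312, -36.94889450073242), 204.2128143310547) 1677
 plate ((575.481201171875, -43.02581787109375), 186.642578125)
 roof |ang| hist [  0   0   0   0   0   0 150  96 138 135 125  90 125 121 134 128 100 152
  63 121 129 127  82 155  87 125 125 136 105  84   0   0   0   0   0   0]
   -119.9305810156866 115.70787470588299
scene
 card n [0.994 0.111 0.006] c [ 595.8 -373.3  105.8] 871 [ 571. -420.   40.] [ 603. -165.  168.]
  yaw 0.111 along [-483.5 -233.1] mid xy [ 587.1 -295.2] ztop 167.20690269877915
 rest n [ 0.951  0.013 -0.308] c [ 472.2 -359.4   82. ] 574 [ 455. -416.   35.] [ 488. -296.  125.]
  yaw 0.014 lean 0.313 w 119.0 corner xy [ 455.3 -356.5]
 block ((602.2457885742188, -369.9320068359375), (44.3255729675293, 103.79829406738281), 8.802077293395996)
 grip 178 [ 397.4 -229.7  110.2] [ 422.3 -204.8  180.8] top pts [ 410.8 -217.2  176.7]
 spindle 306 [542. -71. 142.] [603.  -4. 219.] [571.5 -39.8 195.4] near [571.5 -41.6 209.3]
 base ((562.258056640625, -38.97279739379883), 219.87184143066406) 1548
 plate ((564.557861328125, -36.371639251708984), 172.19052124023438)
 roof |ang| hist [  0   0   0   0   1   1 110  59 125 126 141 100 143 135 155 145 111 138
  86 136  98  88  46 114 118  88  92  84  98  11   0   0   0   0   0   0]
   -131.87374096906007 111.73127205003725
```

```bash
python3 -m pendant '1 0 0 12 0 0 0; 1 3 -8 17 0 0 0; 1 10 -20 17 0 0 -0.4; 1 20 -30 17 0 0 -0.4; 1 28 -38 17 0 0 -0.4;1 28 -38 17 0 0 -0.6;1 28 -38 17 0 0 -0.6;1 28 -38 17 0 0 -0.6;1 28 -38 17 0 0 -0.6;1 28 -38 17 0 0 -0.6'; python3 -m pendant '1 10 -50 0 0 0 -0.62;1 10 -50 0 0 0 -0.62;1 10 -50 0 0 0 -0.62;1 10 -50 0 0 0 -0.62;1 10 -50 0 0 0 -0.62;1 10 -50 0 0 0 -0.62;1 10 -50 0 0 0 -0.62;1 10 -50 0 0 0 -0.62;1 10 -50 0 0 0 -0.62;1 10 -50 0 0 0 -0.62'
```

```text
t: 0.93
ee_pos: [359.8, 347.5, 382.6]
eef_rot: [[-0.664, 0.748, -0.0], [0.748, 0.664, -0.0], [0.0, -0.0, -1.0]]
ft_force: [1.0, 0.6, 0.1]
opening: 91.9
finger_force: 0.0
t: 1.77
ee_pos: [440.5, -61.1, 382.4]
eef_rot: [[-0.106, 0.994, 0.0], [0.994, 0.106, 0.0], [0.0, 0.0, -1.0]]
ft_force: [1.1, -0.5, -0.4]
opening: 91.9
finger_force: 0.0
```

```bash
python3 -m pendant '1 13.5 -31 0 0 0 0;1 13.5 -31 0 0 0 0;1 13.5 -31 0 0 0 0;1 13.5 -31 0 0 0 0;1 13.5 -31 0 0 0 0;1 13.5 -31 0 0 0 0;1 13.5 -31 0 0 0 0;1 13.5 -31 0 0 0 0;1 13.5 -31 0 0 0 0;1 13.5 -31 0 0 0 0'
python3 - <<'E'
from h import *
p,d,c=cam('wrist','w1');np.savez('w1.npz',p=p,d=d,W=pts(d,c));print(np.linalg.inv(c['world_to_cam'])[:3].round(2).tolist(),c['fx'])
E
```

```text
t: 2.6
ee_pos: [574.9, -372.1, 379.6]
eef_rot: [[-0.101, 0.995, -0.005], [0.995, 0.101, -0.0], [-0.0, -0.005, -1.0]]
ft_force: [-0.8, -0.1, 0.1]
opening: 92.2
finger_force: 0.0
[[0.99, 0.1, 0.02, 567.96], [0.1, -0.96, -0.27, -301.34], [-0.0, 0.27, -0.96, 529.39]] 289.9323834016281
```

View pics/w1.png

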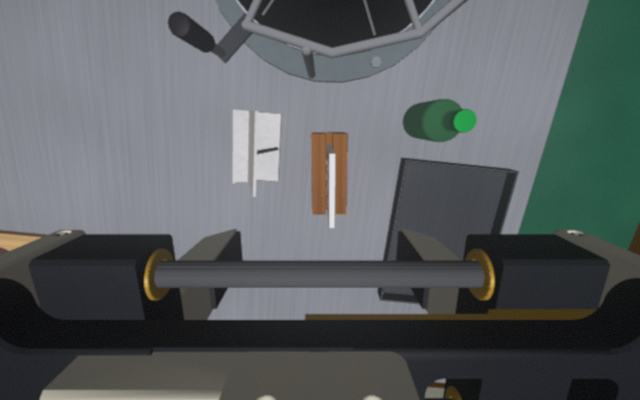

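The wrist view shows the card's top edge at (332,188), the block at (330,172), the rest at (257,147) and the grip at (190,32), all in clear view.

Run:
```python
from fit import *
a=np.load('w1.npz');W=a['W'];C=a['p'].astype(int);S=np.zeros((400,640),bool);S[:232]=1
def rect(m,nm):
    P=W[m];print(nm,m.sum(),cv2.minAreaRect(P[:,:2].astype(np.float32)),np.median(P,0).round(1),P.min(0).round(1),P.max(0).round(1))
near=S&(abs(W[...,0]-590)<50)&(W[...,1]<-250)&(W[...,1]>-470)
rect(near&(W[...,2]>150)&(W[...,2]<175),'card')
rect(near&(W[...,2]>38)&(W[...,2]<52)&(C[...,0]-C[...,2]>40),'block')
r=S&(abs(W[...,0]-470)<60)&(W[...,1]<-270)&(W[...,1]>-450)
for lo,hi in ((115,130),(25,45)): rect(r&(W[...,2]>lo)&(W[...,2]<hi),f'rest{lo}')
P=W[r&(W[...,2]>45)&(W[...,2]<115)];
if len(P)>50:
  n,c,Q,_=plane(P);print('rest plane',n.round(3),c.round(1),len(Q))
rect(S&(W[...,2]>170)&(W[...,2]<184)&(C.max(2)<90)&(abs(W[...,0]-410)<40)&(abs(W[...,1]+220)<40),'grip')
# base arc
R=np.hypot(W[...,0]-562,W[...,1]+36.5);m=S&(W[...,2]>6)&(W[...,2]<20)&(R<215)&(R>185)
from scipy.optimize import least_squares
# outer edge per angle
A=np.degrees(np.arctan2(W[...,1]+36.5,W[...,0]-562));E=[]
for k in range(-130,-40,3):
    q=m&(A>=k)&(A<k+3)
    if q.sum()>10: i=np.argmax(np.where(q,R,0));E.append(W.reshape(-1,3)[i,:2])
E=np.array(E);print(len(E),least_squares(lambda q:np.hypot(E[:,0]-q[0],E[:,1]-q[1])-205,[562,-36],loss='soft_l1').x)
print('bench',np.median(W[S&(abs(W[...,2])<10)][:,2]))
```

```text
card 523 ((591.4895629882812, -388.3043518066406), (7.970577239990234, 98.82772064208984), 6.638259410858154) [ 591.2 -385.9  164.6] [ 582.6 -437.4  150.6] [ 600.9 -339.   166.7]
block 1998 ((592.4003295898438, -388.18768310546875), (58.37478256225586, 137.14610290527344), 6.552493095397949) [ 586.9 -382.9   44.9] [ 555.9 -458.7   40.3] [ 627.9 -317.3   48.3]
rest115 288 ((480.80218505859375, -357.86651611328125), (5.811395645141602, 119.34906005859375), 1.1814346313476562) [ 481.3 -354.6  120.3] [ 477.5 -417.5  115.4] [ 484.6 -298.2  122.9]
rest25 1001 ((461.4743347167969, -358.3002624511719), (63.113800048828125, 120.05486297607422), 1.527901530265808) [ 440.5 -356.3   33.1] [ 428.4 -418.6   26.8] [ 493.  -298.9   45. ]
rest plane [ 0.951  0.018 -0.309] [ 467.1 -355.7   82.4] 353
grip 506 ((406.15972900390625, -217.35568237304688), (23.726531982421875, 24.420791625976562), 28.978992462158203) [ 407.4 -218.   177.2] [ 394.1 -229.9  170.2] [ 418.2 -205.2  179.9]
30 [560.57232593 -33.82478583]
bench -0.12254427629278553
```

```bash
python3 -m pendant '1 1.66 -1.62 -4 0 0 0.014;1 1.66 -1.62 -8 0 0 0.014;1 1.66 -1.62 -12 0 0 0.014;1 1.66 -1.62 -16 0 0 0.014;1 1.66 -1.62 -20 0 0 0.014;1 1.66 -1.62 -22.5 0 0 0.014;1 1.66 -1.62 -24.5 0 0 0.014;1 1.66 -1.62 -24.5 0 0 0.014;1 1.66 -1.62 -24.5 0 0 0.014'; python3 -m pendant '0 0 0 0 0 0 0;0 0 0 0 0 0 0;0 0 0 0 0 0 0;0 0 0 0 0 0 0;0 0 0 0 0 0 0;0 0 0 0 0 0 0;0 0 0 0 0 0 0;0 0 0 0 0 0 0;0 0 0 0 0 0 0;0 0 0 0 0 0 0' 35
```

```text
t: 3.4
ee_pos: [592.5, -382.7, 137.4]
eef_rot: [[-0.122, 0.993, -0.001], [0.993, 0.122, 0.002], [0.002, -0.001, -1.0]]
ft_force: [-0.2, 0.1, 0.7]
opening: 91.8
finger_force: 0.0
t: 4.23
ee_pos: [592.4, -385.2, 137.3]
eef_rot: [[-0.12, 0.993, -0.0], [0.993, 0.12, 0.0], [0.0, -0.0, -1.0]]
ft_force: [-0.1, 0.8, -0.6]
opening: 29.9
finger_force: 0.0
```

```bash
python3 -m pendant '0 0 0 0 0 0 0;0 0 0 0 0 0 0;0 0 0 0 0 0 0;0 0 0 0 0 0 0;0 0 0 0 0 0 0;0 0 0 0 0 0 0' 35; python3 -m pendant '0 0 0 1 0 0 0;0 0 0 3 0 0 0;0 0 0 5 0 0 0;0 0 0 7 0 0 0;0 0 0 9 0 0 0;0 0 0 11 0 0 0;0 0 0 11 0 0 0;0 0 0 11 0 0 0'
```

```text
t: 4.73
ee_pos: [592.5, -385.2, 137.4]
eef_rot: [[-0.12, 0.993, -0.0], [0.993, 0.12, 0.0], [0.0, 0.0, -1.0]]
ft_force: [0.4, -1.1, -0.7]
opening: 7.9
finger_force: 35.0
t: 5.4
ee_pos: [593.1, -385.8, 249.2]
eef_rot: [[-0.12, 0.993, 0.003], [0.993, 0.12, -0.001], [-0.002, 0.003, -1.0]]
ft_force: [0.3, 0.6, -1.8]
opening: 7.7
finger_force: 35.0
```

```bash
python3 -m pendant '0 0 0 3 0 0 0;0 -2 1 3 -0.01 0.1 -0.05;0 -5 2 3 -0.022 0.22 -0.1;0 -7.5 3.1 2 -0.022 0.314 -0.1;0 -7.5 3.1 1.3 -0.022 0.314 -0.1;0 -7.5 3.1 1.3 -0.022 0.314 -0.1;0 -7.5 3.1 1.3 -0.022 0.314 -0.1;0 -7.5 3.1 1.3 -0.022 0.314 -0.1'
python3 - <<'E'
from h import *
p,d,c=cam('wrist','w2');cam('scene','s2');W=pts(d,c);np.savez('w2.npz',p=p,W=W);print(observe()['ee_pos'],observe()['opening'])
E
```

```text
t: 6.07
ee_pos: [517.4, -355.1, 260.4]
eef_rot: [[-0.018, 0.951, -0.308], [1.0, 0.017, -0.006], [-0.001, -0.308, -0.951]]
ft_force: [-0.7, -0.4, -1.9]
opening: 7.6
finger_force: 35.0
[ 517.53059043 -355.30464102  261.13972788] 7.457975311626464
```

View pics/w2.png

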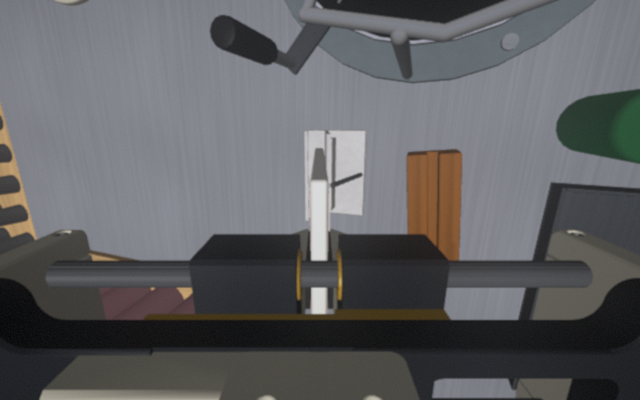

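The card edge at (319,200) lies parallel to the rest's back at (333,170) and just in front of it, so I lower it along the slope.

```bash
python3 -m pendant '0 -0.65 0.05 -2 0 0 0;0 -1.3 0.05 -4 0 0 0;0 -1.95 0.05 -6 0 0 0;0 -2.6 0.05 -8 0 0 0;0 -3.1 0.05 -9.5 0 0 0;0 -3.4 0.05 -10.3 0 0 0;0 -3.4 0.05 -10.3 0 0 0;0 -3.4 0.05 -10.3 0 0 0'; python3 -m pendant '0 -0.1 0 -0.3 0 0 0;0 -0.2 0 -0.6 0 0 0;0 -0.3 0 -0.9 0 0 0;0 -0.3 0 -0.9 0 0 0;0 -0.3 0 -0.9 0 0 0;0 -0.3 0 -0.9 0 0 0'
```

```text
t: 6.83
ee_pos: [483.8, -354.2, 158.1]
eef_rot: [[-0.019, 0.951, -0.309], [1.0, 0.018, -0.006], [-0.001, -0.309, -0.951]]
ft_force: [0.8, 0.5, -0.3]
opening: 7.9
finger_force: 35.0
t: 7.33
ee_pos: [481.0, -353.8, 148.8]
eef_rot: [[-0.02, 0.951, -0.308], [1.0, 0.018, -0.007], [-0.001, -0.309, -0.951]]
ft_force: [1.6, 0.2, 0.4]
opening: 7.7
finger_force: 35.0
```

```bash
python3 -m pendant '0 -0.05 0 -0.15 0 0 0;0 -0.1 0 -0.3 0 0 0;0 -0.1 0 -0.3 0 0 0;0 -0.1 0 -0.3 0 0 0'; python3 -m pendant '0 0.15 0 -0.05 0 0 0;0 0.3 0 -0.1 0 0 0;0 0.3 0 -0.1 0 0 0;0 0.3 0 -0.1 0 0 0'
```

```text
t: 7.67
ee_pos: [481.2, -353.8, 148.6]
eef_rot: [[-0.02, 0.952, -0.307], [1.0, 0.019, -0.007], [-0.001, -0.307, -0.952]]
ft_force: [2.5, 3.2, 16.1]
opening: 7.7
finger_force: 35.0
t: 8.0
ee_pos: [482.8, -354.0, 148.1]
eef_rot: [[-0.019, 0.951, -0.309], [1.0, 0.018, -0.006], [-0.0, -0.309, -0.951]]
ft_force: [-0.6, 5.1, 21.4]
opening: 7.9
finger_force: 35.1
```

```bash
python3 -m pendant '0 0.15 0 0.1 0 0 0;0 0.2 0 0.2 0 0 0;0 0.2 0 0.2 0 0 0'; python3 -m pendant '0.2 0 0 0 0 0 0;0.3 0 0 0 0 0 0;0.35 0 0 0 0 0 0;0.5 0 0 0 0 0 0;0.5 0 0 0 0 0 0;0.5 0 0 0 0 0 0'; python3 -m pendant '0.5 0.6 0 2 0 0 0;0.5 1.3 0 4 0 0 0;0.5 2 0 6 0 0 0;0.5 2.6 0 8 0 0 0;0.5 3.2 0 10 0 0 0;0.5 3.2 0 12 0 -0.1 0;0.5 0 2 13 0 -0.3 0;0.5 -3 6 13 0 -0.3 0;0.5 -3 6 13 0 -0.3 0'
python3 - <<'E'
from fit import *
for n in ('wrist','scene'):
    p,d,c=cam(n,n+'3');W=pts(d,c);C=p.astype(int)
    m=(W[...,2]>60)&(W[...,2]<190)&(abs(W[...,0]-475)<45)&(abs(W[...,1]+358)<70)
    if n=='wrist': m[232:]=0
    if m.sum()<50: print(n,m.sum());continue
    nn,cc,Q,_=plane(W[m]);print(n,'lean',np.arctan2(-nn[2],np.hypot(*nn[:2])),'yaw',np.arctan2(nn[1],nn[0]),cc,Q.min(0),Q.max(0))
E
```

```text
t: 8.25
ee_pos: [484.4, -354.3, 147.6]
eef_rot: [[-0.019, 0.951, -0.309], [1.0, 0.018, -0.007], [-0.001, -0.309, -0.951]]
ft_force: [-0.2, 0.9, 7.8]
opening: 7.8
finger_force: 35.0
t: 8.75
ee_pos: [484.4, -353.6, 146.1]
eef_rot: [[-0.019, 0.951, -0.31], [1.0, 0.018, -0.006], [0.0, -0.31, -0.951]]
ft_force: [0.3, 0.3, -0.9]
opening: 42.8
finger_force: 0.0
t: 9.5
ee_pos: [441.6, -288.9, 272.9]
eef_rot: [[-0.011, 1.0, -0.021], [1.0, 0.011, 0.005], [0.006, -0.021, -1.0]]
ft_force: [-2.7, 1.5, -2.6]
opening: 45.5
finger_force: 0.0
wrist lean 0.3172375744077406 yaw -0.03333589637673225 [ 468.61681348 -321.432499    114.41171995] [ 449.80112927 -358.10310774   60.06362693] [ 491.99469277 -307.37270044  175.78398715]
scene lean 0.2648608872004337 yaw 0.019360496511789525 [ 482.70609702 -357.4696452   119.95628238] [ 464.08733397 -416.91803995   60.20452817] [ 499.39188898 -296.67653118  177.09776333]
```

```bash
python3 -m pendant '1 0 0 6 0 0 0.1;1 2 12 7 0 0 0.8;1 8 35 7 0 0 0.8;1 8 35 7 0 0 0.8;1 8 35 7 0 0 0.8;1 8 35 7 0 0 0.8;1 8 35 7 0 0 0.8;1 8 35 7 0 0 0.8;1 8 35 7 0 0 0.8;1 8 35 7 0 0 0.8';python3 -m pendant '1 6 34 0 0 0 0.8;1 6 34 0 0 0 0.8;1 6 34 0 0 0 0.8;1 6 34 0 0 0 0.8;1 6 34 0 0 0 0.8;1 6 34 0 0 0 0.8;1 6 34 0 0 0 0.8;1 6 34 0 0 0 0.8;1 6 34 0 0 0 0.8;1 6 34 0 0 0 0.8'
cat > cups.py <<'E'
from fit import *
def cups(W,C,z,S=None):
    m=(W[...,2]>z-9)&(W[...,2]<z+8)&(C.max(2)-C.min(2)<40)&(C.min(2)>90)
    if S is not None: m[S:]=0
    n,l,st,ce=cv2.connectedComponentsWithStats(m.astype(np.uint8))
    for i in range(1,n):
        if st[i,4]>100:
            q=W[l==i]; print(ce[i].round(),st[i,4],np.median(q,0).round(1),cv2.minEnclosingCircle(q[:,:2].astype(np.float32)))
E
python3 - <<'E'
from cups import *
p,d,c=cam('wrist','w4');cups(pts(d,c),p.astype(int),88,240);print(observe()['ee_pos'])
p,d,c=cam('top','t4');cups(pts(d,c),p.astype(int),88)
E
```

```text
t: 10.43
ee_pos: [536.0, 61.8, 346.8]
eef_rot: [[-0.733, 0.68, -0.005], [0.68, 0.733, -0.013], [-0.005, -0.013, -1.0]]
ft_force: [-0.1, 0.0, -0.1]
opening: 91.3
finger_force: 0.0
t: 11.27
ee_pos: [593.2, 402.8, 344.1]
eef_rot: [[-0.999, -0.055, 0.004], [-0.055, 0.998, -0.012], [-0.003, -0.013, -1.0]]
ft_force: [-1.6, 0.7, 0.6]
opening: 91.9
finger_force: 0.0
[336.  69.] 1538 [458.  413.6  85.5] ((458.13092041015625, 413.8564147949219), 27.87057876586914)
[326. 146.] 1234 [556.2 407.1  85.7] ((556.5413818359375, 407.4211730957031), 27.718217849731445)
[251. 226.] 307 [678.6 304.   90.2] ((688.89404296875, 299.86090087890625), 45.95524597167969)
[594.14214206 399.24346496 344.5936997 ]
[218. 200.] 214 [556.3 404.8  85.9] ((556.5252075195312, 404.59820556640625), 27.359291076660156)
[216. 229.] 159 [463.8 405.2  86. ] ((458.33447265625, 410.2474365234375), 26.7273006439209)
```

View pics/w4.png

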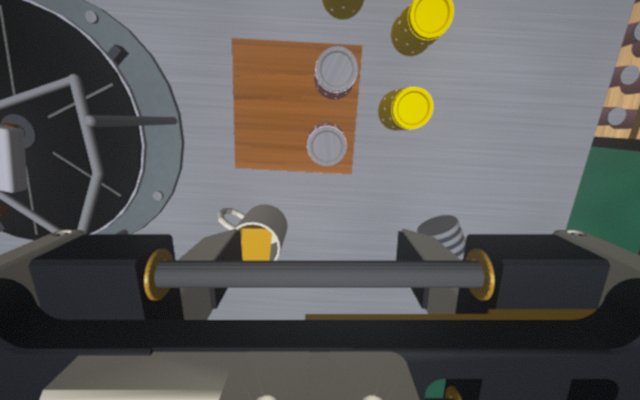

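Cup tops are at wrist (326,146) and (336,69), still where they were; the yellow ones are at (430,18), (408,108) and (343,0).

```bash
python3 -m pendant '1 -3.8 0.6 -3 0 0 -0.09;1 -3.8 0.6 -7 0 0 -0.09;1 -3.8 0.6 -11 0 0 -0.09;1 -3.8 0.6 -15 0 0 -0.09;1 -3.8 0.6 -18 0 0 -0.09;1 -3.8 0.6 -21 0 0 -0.09;1 -3.8 0.6 -22 0 0 -0.09;1 -3.8 0.6 -22 0 0 -0.09;1 -3.8 0.6 -22 0 0 -0.09;1 -3.8 0.6 -22 0 0 -0.09'
```

```text
t: 12.2
ee_pos: [558.5, 402.7, 129.3]
eef_rot: [[-0.999, 0.044, 0.009], [0.043, 0.999, -0.013], [-0.009, -0.012, -1.0]]
ft_force: [0.3, 0.4, 0.4]
opening: 91.5
finger_force: 0.0
```

```bash
python3 -m pendant '1 -0.2 0.25 -2 0 0 0;1 -0.2 0.25 -4 0 0 0;1 -0.2 0.25 -6 0 0 0;1 -0.2 0.25 -7.5 0 0 0;1 -0.2 0.25 -8.5 0 0 0;1 -0.2 0.25 -8.5 0 0 0;1 -0.2 0.25 -8.5 0 0 0'; python3 -m pendant '0.5 0 0 0 0 0 0;0.5 0 0 0 0 0 0;0.5 0 0 0 0 0 0;0.5 0 0 0 0 0 0;0.5 0 0 0 0 0 0;0.5 0 0 0 0 0 0;0.5 0 0 0 0 0 0' 30
```

```text
t: 12.78
ee_pos: [554.9, 405.0, 42.0]
eef_rot: [[-0.999, 0.043, 0.006], [0.043, 0.999, -0.015], [-0.006, -0.014, -1.0]]
ft_force: [0.7, 0.8, -0.6]
opening: 91.8
finger_force: 0.0
t: 13.37
ee_pos: [554.7, 405.6, 42.0]
eef_rot: [[-0.999, 0.042, 0.006], [0.042, 0.999, -0.014], [-0.006, -0.013, -1.0]]
ft_force: [0.5, 1.3, 2.9]
opening: 58.7
finger_force: 30.0
```

```bash
python3 -m pendant '0.5 0 0 1 0 0 0;0.5 0 0 4 0 0 0;0.5 0 0 8 0 0 0;0.5 0 0 12 0 0 0;0.5 0 0 16 0 0 0;0.5 0 0 20 0 0 0;0.5 -1 -3 24 0 0 0;0.5 -3 -7 26 0 0 0;0.5 -5 -10 26 0 0 0;0.5 -5 -10 26 0 0 0'; python3 -m pendant '0.5 -2 -4 0 0 0 0;0.5 -4 -8 0 0 0 0;0.5 -5 -12 0 0 0 0;0.5 -5 -16 0 0 0 0;0.5 -5 -20 0 0 0 0;0.5 -5 -24 0 0 0 0;0.5 -5 -28 0 0 0 0;0.5 -5 -32 0 0 0 0;0.5 -5 -33.6 0 0 0 0;0.5 -5 -33.6 0 0 0 0'; python3 -m pendant '0.5 0 0 0 0 0 0;0.5 0 0 0 0 0 0;0.5 0 0 0 0 0 0;0.5 0 0 0 0 0 0'; python3 -c "
from cups import *
p,d,c=cam('top','t5');cups(pts(d,c),p.astype(int),88);print(observe()['ee_pos'],observe()['opening'])"
```

```text
t: 14.2
ee_pos: [503.0, 298.0, 303.7]
eef_rot: [[-0.999, 0.048, 0.005], [0.048, 0.999, -0.018], [-0.006, -0.018, -1.0]]
ft_force: [0.5, -1.3, -1.9]
opening: 59.2
finger_force: 29.9
t: 15.03
ee_pos: [453.3, -36.9, 301.6]
eef_rot: [[-0.999, 0.051, 0.004], [0.051, 0.999, -0.016], [-0.005, -0.016, -1.0]]
ft_force: [-0.2, -0.0, -2.1]
opening: 58.9
finger_force: 29.9
t: 15.37
ee_pos: [454.4, -29.8, 301.3]
eef_rot: [[-0.999, 0.04, 0.005], [0.04, 0.999, -0.015], [-0.005, -0.015, -1.0]]
ft_force: [-0.4, 0.5, -2.3]
opening: 59.4
finger_force: 29.9
[214. 230.] 223 [457.5 411.9  86. ] ((457.4118957519531, 411.218505859375), 27.99582862854004)
[454.42652408 -29.98000026 301.30780514] 58.81335911638923
```

```bash
python3 -m pendant '0.5 0.2 -0.15 -3 0 0 0;0.5 0.2 -0.15 -6.5 0 0 0;0.5 0.2 -0.15 -10 0 0 0;0.5 0.2 -0.15 -13 0 0 0;0.5 0.2 -0.15 -16 0 0 0;0.5 0.2 -0.15 -18 0 0 0;0.5 0.2 -0.15 -18.6 0 0 0;0.5 0.2 -0.15 -18.6 0 0 0;0.5 0.2 -0.15 -18.6 0 0 0'; python3 -m pendant '0.5 0 0 -0.2 0 0 0;0.5 0 0 -0.4 0 0 0;0.5 0 0 -0.4 0 0 0;0.5 0 0 -0.4 0 0 0'
```

```text
t: 16.17
ee_pos: [457.1, -32.4, 116.0]
eef_rot: [[-0.999, 0.042, 0.005], [0.042, 0.999, -0.015], [-0.006, -0.015, -1.0]]
ft_force: [-0.5, -0.4, -1.5]
opening: 59.4
finger_force: 29.9
t: 16.5
ee_pos: [457.0, -32.7, 112.1]
eef_rot: [[-0.999, 0.043, 0.007], [0.042, 0.999, -0.015], [-0.007, -0.014, -1.0]]
ft_force: [-0.5, -1.1, -2.4]
opening: 59.0
finger_force: 29.9
```

```bash
python3 -m pendant '0.5 0 0 -0.15 0 0 0;0.5 0 0 -0.3 0 0 0;0.5 0 0 -0.3 0 0 0;0.5 0 0 -0.3 0 0 0'
```

```text
t: 16.83
ee_pos: [456.9, -32.8, 108.9]
eef_rot: [[-0.999, 0.043, 0.006], [0.043, 0.999, -0.015], [-0.007, -0.014, -1.0]]
ft_force: [-1.7, -0.3, 3.6]
opening: 58.9
finger_force: 30.1
```

```bash
python3 -m pendant '0.75 0 0 0 0 0 0;0.85 0 0 0 0 0 0;1 0 0 0 0 0 0;1 0 0 0 0 0 0;1 0 0 0 0 0 0;1 0 0 2 0 0 0;1 0 0 5 0 0 0;1 0 0 9 0 0 0;1 0 0 13 0 0 0;1 0 0 17 0 0 0'; python3 -m pendant '1 -1 -4 1 0 0 -0.12;1 -5 -18.6 1 0 0 -2.1;1 -5 -18.6 1 0 0 -2.1;1 -5 -18.6 1 0 0 -2.1;1 -5 -18.6 1 0 0 -2.1;1 -5 -18.6 1 0 0 -2.1;1 -5 -18.6 1 0 0 -2.1;1 -5 -18.6 1 0 0 -2.1;1 -5 -18.6 1 0 0 -2.1;1 -5 -18.6 1 0 0 -2.1' ; python3 -m pendant '1 0 0 0 0 0 -0.9;1 0 0 0 0 0 -0.9;1 0 0 0 0 0 -0.9;1 0 0 0 0 0 -0.9;1 0 0 0 0 0 -0.9;1 0 0 0 0 0 -0.9;1 0 0 0 0 0 -0.9;1 0 0 0 0 0 -0.9;1 0 0 0 0 0 -0.9'; python3 -c "
from h import *
cam('top','t6');p,d,c=cam('wrist','w6');print(observe()['ee_pos'],observe()['joint_positions'])"
```

```text
t: 17.67
ee_pos: [455.8, -32.9, 280.0]
eef_rot: [[-0.999, 0.043, 0.004], [0.043, 0.999, -0.015], [-0.005, -0.015, -1.0]]
ft_force: [0.9, 0.2, -0.2]
opening: 91.8
finger_force: 0.0
t: 18.5
ee_pos: [406.3, -218.8, 288.2]
eef_rot: [[-0.273, 0.962, -0.013], [0.962, 0.273, -0.009], [-0.006, -0.015, -1.0]]
ft_force: [-0.0, -1.1, 0.2]
opening: 91.7
finger_force: 0.0
t: 19.25
ee_pos: [406.4, -218.7, 288.3]
eef_rot: [[0.577, 0.817, -0.016], [0.817, -0.577, 0.004], [-0.006, -0.015, -1.0]]
ft_force: [-0.6, 0.1, -0.7]
opening: 92.0
finger_force: 0.0
[ 406.40849933 -218.65314671  288.35145641] [-0.07803456  0.08439506  0.54511137  1.95408932 -0.044412    1.13122475
 -0.12834584]
```

View pics/w6.png

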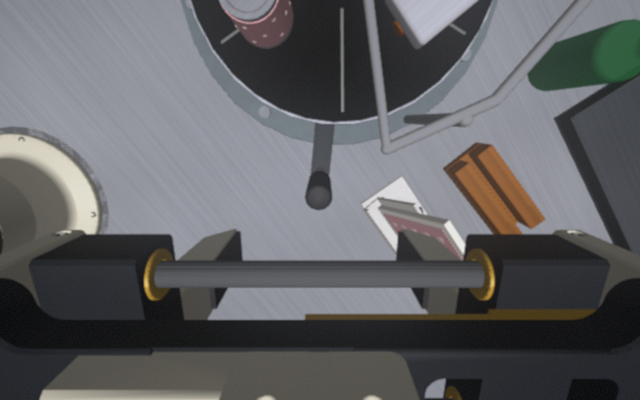

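The cup stands on the plate at (255,15). The card leans on the rest at (415,215) and the grip is centred between the fingers at (318,190). I go down over the grip and cage it loosely.

```bash
python3 -m pendant '1 0 0.1 -2 0 0 0.13;1 0 0.1 -4 0 0 0.13;1 0 0.1 -7 0 0 0.13;1 0 0.1 -10 0 0 0.13;1 0 0.1 -12.5 0 0 0.13;1 0 0.1 -13.5 0 0 0.13;1 0 0.1 -13.5 0 0 0.13;0.34 0 0.1 -13.5 0 0 0.13;0.34 0 0.1 -13.5 0 0 0.13;0.34 0 0.1 -13.5 0 0 0.13' 10;  python3 -m pendant '0.34 0 0 0 0 0 0;0.34 0 0 0 0 0 0;0.34 0 0 0 0 0 0;0.34 0 0 0 0 0 0;0.34 0 0 0 0 0 0;0.34 0 0 0 0 0 0;0.34 0 0 0 0 0 0;0.34 0 0 0 0 0 0'
```

```text
t: 20.18
ee_pos: [407.8, -218.3, 155.0]
eef_rot: [[0.467, 0.884, -0.013], [0.884, -0.467, 0.001], [-0.005, -0.012, -1.0]]
ft_force: [0.4, -0.2, -0.3]
opening: 76.2
finger_force: 0.0
t: 20.85
ee_pos: [406.4, -217.7, 153.4]
eef_rot: [[0.468, 0.884, -0.016], [0.884, -0.468, 0.002], [-0.006, -0.015, -1.0]]
ft_force: [0.4, -0.7, -0.8]
opening: 31.4
finger_force: 0.0
```

```bash
python3 -m pendant '0.34 1.65 -1.3 0 0 0 0;0.34 3.4 -2.4 0 0 0 0;0.34 5.3 -3.4 0 0 0 0;0.34 7.2 -4.2 0 0 0 0;0.34 8.8 -4.75 0 0 0 0;0.34 9.6 -4.95 0 0 0 0;0.34 9.9 -5.05 0 0 0 0;0.34 9.9 -5.05 0 0 0 0;0.34 9.9 -5.05 0 0 0 0'; python3 -m pendant '0.34 0.2 0 0 0 0 0;0.34 0.4 -0.1 0 0 0 0;0.34 0.4 -0.1 0 0 0 0'
```

```text
t: 21.6
ee_pos: [503.0, -268.2, 152.6]
eef_rot: [[0.468, 0.883, -0.02], [0.884, -0.468, 0.003], [-0.007, -0.019, -1.0]]
ft_force: [-5.1, 1.1, 0.0]
opening: 31.1
finger_force: 2.0
t: 21.85
ee_pos: [504.4, -268.4, 152.3]
eef_rot: [[0.469, 0.883, -0.024], [0.883, -0.469, 0.005], [-0.007, -0.024, -1.0]]
ft_force: [-10.9, 1.9, 4.7]
opening: 31.1
finger_force: 5.6
```

```bash
python3 -m pendant '0.34 0.3 0 0 0 0 0;0.34 0.4 -0.1 0 0 0 0;0.34 0.4 -0.1 0 0 0 0'; python3 -m pendant '0.34 -1.5 0.4 0 0 0 0;0.34 -3 0.9 0 0 0 0;0.34 -5 1.8 0 0 0 0;0.34 -7 2.85 0 0 0 0;0.34 -9 4.2 0 0 0 0;0.34 -10.8 5.5 0 0 0 0;0.34 -11.2 5.75 0 0 0 0;0.34 -11.2 5.75 0 0 0 0;0.34 -11.2 5.75 0 0 0 0';  python3 - <<'E'
from h import *
p,d,c=cam('top','t7');W=pts(d,c)
def l(W,p):
    m=(W[...,2]>150)&(W[...,2]<165)&(np.hypot(W[...,0]-561,W[...,1]+35)<150);C=p.astype(int)
    m&=(C.max(2)-C.min(2)<40)
    q=W[m];print(m.sum(),np.median(q,0) if len(q) else '')
l(W,p)
pp=cv2.resize(p[120:270,280:440],None,fx=4,fy=4);cv2.imwrite('pics/t7c.png',pp[:,:,::-1])
E
```

```text
t: 22.1
ee_pos: [505.7, -268.8, 152.2]
eef_rot: [[0.469, 0.883, -0.029], [0.883, -0.469, 0.008], [-0.007, -0.029, -1.0]]
ft_force: [-19.4, 4.4, 11.7]
opening: 31.6
finger_force: 9.6
t: 22.85
ee_pos: [403.3, -213.1, 154.4]
eef_rot: [[0.467, 0.884, -0.011], [0.884, -0.467, 0.0], [-0.005, -0.01, -1.0]]
ft_force: [2.8, -1.6, 1.2]
opening: 31.3
finger_force: 1.5
227 [462.56283056 -68.10194027 153.24809615]
```

View pics/t7c.png

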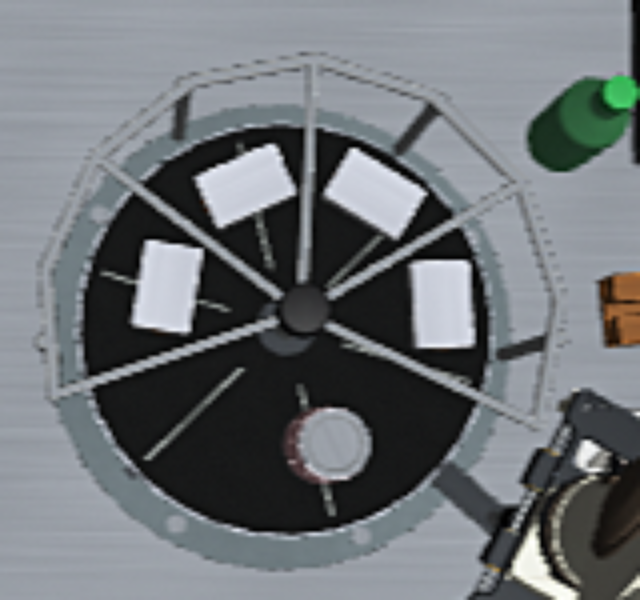

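Cup went from 178.4° to 198.3°, exactly one tooth, and the cage works. Two more strokes now.

```bash
for i in 1 2; do python3 -m pendant '0.34 2.1 -1.75 0 0 0 0;0.34 3.9 -2.9 0 0 0 0;0.34 5.8 -3.9 0 0 0 0;0.34 7.7 -4.7 0 0 0 0;0.34 9.3 -5.25 0 0 0 0;0.34 10.2 -5.5 0 0 0 0;0.34 10.6 -5.6 0 0 0 0;0.34 11 -5.7 0 0 0 0;0.34 11 -5.7 0 0 0 0;0.34 11 -5.7 0 0 0 0'; python3 -m pendant '0.34 -1.5 0.4 0 0 0 0;0.34 -3 0.9 0 0 0 0;0.34 -5 1.8 0 0 0 0;0.34 -7 2.85 0 0 0 0;0.34 -9 4.2 0 0 0 0;0.34 -10.6 5.4 0 0 0 0;0.34 -11 5.7 0 0 0 0;0.34 -11 5.7 0 0 0 0;0.34 -11 5.7 0 0 0 0;0.34 -11 5.7 0 0 0 0'; done;  python3 - <<'E'
from h import *
from cups import cups
p,d,c=cam('top','t8');W=pts(d,c)
m=(W[...,2]>145)&(W[...,2]<165)&(np.hypot(W[...,0]-561,W[...,1]+35)<150);C=p.astype(int);m&=(C.max(2)-C.min(2)<40)
q=np.median(W[m],0);print(m.sum(),q,np.degrees(np.arctan2(q[1]+35.5,q[0]-561.3))%360)
cups(W,C,88)
E
```

```text
t: 23.73
ee_pos: [504.8, -268.9, 152.0]
eef_rot: [[0.469, 0.883, -0.028], [0.883, -0.469, 0.007], [-0.007, -0.028, -1.0]]
ft_force: [-15.8, 2.5, 9.2]
opening: 31.2
finger_force: 7.7
t: 24.57
ee_pos: [403.3, -213.3, 154.2]
eef_rot: [[0.467, 0.884, -0.013], [0.884, -0.467, 0.001], [-0.005, -0.011, -1.0]]
ft_force: [2.8, -2.2, 2.2]
opening: 31.3
finger_force: 1.7
t: 25.4
ee_pos: [504.8, -268.7, 151.9]
eef_rot: [[0.469, 0.883, -0.028], [0.883, -0.469, 0.007], [-0.007, -0.028, -1.0]]
ft_force: [-15.9, 3.0, 8.2]
opening: 31.4
finger_force: 7.4
t: 26.23
ee_pos: [403.2, -213.2, 154.2]
eef_rot: [[0.467, 0.884, -0.013], [0.884, -0.467, 0.001], [-0.005, -0.011, -1.0]]
ft_force: [2.5, -1.7, 1.9]
opening: 31.4
finger_force: 1.7
218 [ 503.15656571 -120.43832024  153.14876866] 235.60691103424176
[214. 230.] 219 [457.5 412.2  85.7] ((457.4185485839844, 411.014404296875), 27.91836929321289)
```

```bash
python3 -m pendant '0.34 2.1 -1.75 0 0 0 0;0.34 3.9 -2.9 0 0 0 0;0.34 5.8 -3.9 0 0 0 0;0.34 7.7 -4.7 0 0 0 0;0.34 9.3 -5.25 0 0 0 0;0.34 10.2 -5.5 0 0 0 0;0.34 10.6 -5.6 0 0 0 0;0.34 11 -5.7 0 0 0 0;0.34 11 -5.7 0 0 0 0;0.34 11 -5.7 0 0 0 0'; python3 -m pendant '0.34 -1.5 0.4 0 0 0 0;0.34 -3 0.9 0 0 0 0;0.34 -5 1.8 0 0 0 0;0.34 -7 2.85 0 0 0 0;0.34 -9 4.2 0 0 0 0;0.34 -10.6 5.4 0 0 0 0;0.34 -11 5.7 0 0 0 0;0.34 -11 5.7 0 0 0 0;0.34 -11 5.7 0 0 0 0;0.34 -11 5.7 0 0 0 0'; python3 -m pendant '0.5 0.3 -0.5 0 0 0 0;0.6 0.3 -0.5 0 0 0 0;0.6 0.3 -0.5 0 0 0 0;0.6 0.3 -0.5 3 0 0 0;0.8 0.3 -0.5 7 0 0 0;1 0.3 -0.5 11 0 0 0;1 0 2 15 0 0 0.12;1 0 6 18 0 0 0.24;1 0 10 18 0 0 0.36;1 0 14 18 0 0 0.5'; python3 -m pendant '1 8 50 3 0 0 1.5;1 8 50 3 0 0 1.5;1 8 50 3 0 0 1.5;1 8 50 3 0 0 1.5;1 8 50 3 0 0 1.5;1 8 50 3 0 0 1.5;1 8 50 3 0 0 1.5;1 8 50 3 0 0 1.5;1 8 50 3 0 0 1.5;1 8 50 3 0 0 1.5'
```

```text
t: 27.12
ee_pos: [504.7, -268.6, 151.8]
eef_rot: [[0.469, 0.883, -0.028], [0.883, -0.469, 0.007], [-0.007, -0.028, -1.0]]
ft_force: [-15.4, 2.0, 7.4]
opening: 31.7
finger_force: 7.1
t: 27.95
ee_pos: [403.2, -213.1, 154.2]
eef_rot: [[0.467, 0.884, -0.012], [0.884, -0.467, 0.001], [-0.005, -0.011, -1.0]]
ft_force: [3.1, -2.2, 0.8]
opening: 31.5
finger_force: 1.9
t: 28.78
ee_pos: [402.0, -79.9, 335.6]
eef_rot: [[-0.001, 1.0, -0.01], [1.0, 0.001, -0.005], [-0.005, -0.01, -1.0]]
ft_force: [2.0, 1.0, -0.7]
opening: 89.5
finger_force: 0.0
t: 29.62
ee_pos: [466.6, 331.8, 357.2]
eef_rot: [[-0.95, 0.311, -0.001], [0.311, 0.95, -0.017], [-0.004, -0.016, -1.0]]
ft_force: [1.3, -0.1, 0.2]
opening: 91.8
finger_force: 0.0
```

```bash
python3 -m pendant '1 2 7.5 -2 0 0 0.36;1 2 7.5 -2 0 0 0.36;1 2 7.5 -2 0 0 0.36;1 2 7.5 -2 0 0 0.36;1 2 7.5 -2 0 0 0.36;1 2 7.5 -2 0 0 0.36;1 2 7.5 -2 0 0 0.36;1 2 7.5 -2 0 0 0.36'
python3 - <<'E'
from cups import *
s=observe();p,d,c=cam('wrist','w9');cups(pts(d,c),p.astype(int),88,240);print(s['ee_pos'],s['eef_rot'][:,1])
p,d,c=cam('top','t9');cups(pts(d,c),p.astype(int),88)
E
```

```text
t: 30.28
ee_pos: [487.7, 404.0, 338.9]
eef_rot: [[-0.999, -0.034, 0.008], [-0.034, 0.999, -0.014], [-0.007, -0.014, -1.0]]
ft_force: [0.2, -0.2, 0.3]
opening: 92.0
finger_force: 0.0
[330. 150.] 1251 [456.7 413.9  85.6] ((457.3265075683594, 414.0948486328125), 27.6483097076416)
[487.69050773 403.97016538 338.92929077] [-0.03420539  0.99931419 -0.01418227]
[215. 233.] 120 [447.5 407.8  86. ] ((457.2802429199219, 410.8635559082031), 27.05615997314453)
```

```bash
python3 -m pendant '1 -3 0.8 -3 0 0 -0.075;1 -3 0.8 -7 0 0 -0.075;1 -3 0.8 -11 0 0 -0.075;1 -3 0.8 -15 0 0 -0.075;1 -3 0.8 -18 0 0 -0.075;1 -3 0.8 -21 0 0 -0.075;1 -3 0.8 -22 0 0 -0.075;1 -3 0.8 -22 0 0 -0.075;1 -3 0.8 -22 0 0 -0.075;1 -3 0.8 -22 0 0 -0.075'
```

```text
t: 31.22
ee_pos: [458.6, 414.3, 120.2]
eef_rot: [[-0.999, 0.038, 0.008], [0.038, 0.999, -0.012], [-0.008, -0.012, -1.0]]
ft_force: [-0.1, 0.5, 0.5]
opening: 91.7
finger_force: 0.0
```

```bash
python3 -m pendant '1 -0.15 -0.2 -2 0 0 0;1 -0.15 -0.2 -4 0 0 0;1 -0.15 -0.2 -6 0 0 0;1 -0.15 -0.2 -7.3 0 0 0;1 -0.15 -0.2 -7.7 0 0 0;1 -0.15 -0.2 -7.7 0 0 0;1 -0.15 -0.2 -7.7 0 0 0'; python3 -m pendant '0.5 0 0 0 0 0 0;0.5 0 0 0 0 0 0;0.5 0 0 0 0 0 0;0.5 0 0 0 0 0 0;0.5 0 0 0 0 0 0;0.5 0 0 0 0 0 0;0.5 0 0 0 0 0 0' 30
```

```text
t: 31.8
ee_pos: [456.5, 411.9, 42.1]
eef_rot: [[-0.999, 0.038, 0.007], [0.037, 0.999, -0.014], [-0.007, -0.013, -1.0]]
ft_force: [-0.2, -0.3, 0.7]
opening: 91.9
finger_force: 0.0
t: 32.38
ee_pos: [455.9, 411.8, 41.3]
eef_rot: [[-0.999, 0.037, 0.006], [0.037, 0.999, -0.014], [-0.006, -0.014, -1.0]]
ft_force: [-0.7, 1.0, 2.3]
opening: 59.3
finger_force: 30.0
```

```bash
python3 -m pendant '0.5 0 0 1 0 0 0;0.5 0 0 4 0 0 0;0.5 0 0 8 0 0 0;0.5 0 0 12 0 0 0;0.5 0 0 16 0 0 0;0.5 0 0 20 0 0 0;0.5 0 -3 23.5 0 0 0;0.5 0 -7 25 0 0 0;0.5 0 -11 25 0 0 0;0.5 0 -11 25 0 0 0'; python3 -m pendant '0.5 0 -4 0 0 0 0;0.5 0 -8 0 0 0 0;0.5 0 -12 0 0 0 0;0.5 0 -16 0 0 0 0;0.5 0 -20 0 0 0 0;0.5 0 -24 0 0 0 0;0.5 0 -28 0 0 0 0;0.5 0 -31 0 0 0 0;0.5 0 -33 0 0 0 0;0.5 0 -33.3 0 0 0 0'; python3 -m pendant '0.5 0 0 0 0 0 0;0.5 0 0 0 0 0 0;0.5 0 0 0 0 0 0;0.5 0 0 0 0 0 0'
```

```text
t: 33.22
ee_pos: [457.6, 292.0, 292.8]
eef_rot: [[-0.999, 0.047, 0.007], [0.046, 0.999, -0.019], [-0.008, -0.019, -1.0]]
ft_force: [0.2, -2.4, -2.4]
opening: 59.2
finger_force: 29.9
t: 34.05
ee_pos: [454.5, -36.9, 290.9]
eef_rot: [[-0.999, 0.045, 0.004], [0.045, 0.999, -0.016], [-0.005, -0.016, -1.0]]
ft_force: [0.5, 0.4, -1.5]
opening: 59.2
finger_force: 29.9
t: 34.38
ee_pos: [455.6, -30.3, 290.7]
eef_rot: [[-0.999, 0.035, 0.005], [0.035, 0.999, -0.015], [-0.005, -0.014, -1.0]]
ft_force: [0.4, 0.3, -1.3]
opening: 59.1
finger_force: 29.9
```

```bash
python3 -m pendant '0.5 0.1 -0.1 -3 0 0 0;0.5 0.1 -0.1 -6.5 0 0 0;0.5 0.1 -0.1 -10 0 0 0;0.5 0.1 -0.1 -13 0 0 0;0.5 0.1 -0.1 -15.5 0 0 0;0.5 0.1 -0.1 -17 0 0 0;0.5 0.1 -0.1 -17.6 0 0 0;0.5 0.1 -0.1 -17.6 0 0 0;0.5 0.1 -0.1 -17.6 0 0 0'; python3 -m pendant '0.5 0 0 -0.2 0 0 0;0.5 0 0 -0.4 0 0 0;0.5 0 0 -0.5 0 0 0;0.5 0 0 -0.5 0 0 0;0.5 0 0 -0.5 0 0 0'
```

```text
t: 35.13
ee_pos: [457.2, -32.3, 115.2]
eef_rot: [[-0.999, 0.037, 0.005], [0.036, 0.999, -0.015], [-0.006, -0.015, -1.0]]
ft_force: [0.2, -0.6, -1.9]
opening: 59.5
finger_force: 29.9
t: 35.55
ee_pos: [456.9, -32.8, 110.2]
eef_rot: [[-0.999, 0.038, 0.006], [0.038, 0.999, -0.015], [-0.006, -0.015, -1.0]]
ft_force: [-0.5, -0.5, -0.8]
opening: 59.2
finger_force: 29.9
```

```bash
python3 -m pendant '0.5 0 0 -0.1 0 0 0;0.5 0 0 -0.2 0 0 0;0.5 0 0 -0.2 0 0 0;0.5 0 0 -0.2 0 0 0'; python3 -m pendant '0.5 0 0 0 0 0 0;0.5 0 0 0 0 0 0'
```

```text
t: 35.88
ee_pos: [456.9, -32.9, 108.2]
eef_rot: [[-0.999, 0.038, 0.006], [0.038, 0.999, -0.015], [-0.006, -0.015, -1.0]]
ft_force: [-1.2, 0.1, 4.0]
opening: 59.1
finger_force: 30.1
t: 36.05
ee_pos: [457.0, -32.9, 108.2]
eef_rot: [[-0.999, 0.038, 0.006], [0.038, 0.999, -0.015], [-0.006, -0.015, -1.0]]
ft_force: [-1.3, -1.0, 4.6]
opening: 59.2
finger_force: 30.1
```

```bash
python3 -m pendant '0.75 0 0 0 0 0 0;0.85 0 0 0 0 0 0;1 0 0 0 0 0 0;1 0 0 0 0 0 0;1 0 0 0 0 0 0;1 0 0 2 0 0 0;1 0 0 5 0 0 0;1 0 0 9 0 0 0;1 0 0 13 0 0 0;1 0 0 17 0 0 0'; python3 -m pendant '1 -1 -4 1 0 0 -0.12;1 -5 -18.6 1 0 0 -2.1;1 -5 -18.6 1 0 0 -2.1;1 -5 -18.6 1 0 0 -2.1;1 -5 -18.6 1 0 0 -2.1;1 -5 -18.6 1 0 0 -2.1;1 -5 -18.6 1 0 0 -2.1;1 -5 -18.6 1 0 0 -2.1;1 -5 -18.6 1 0 0 -2.1;1 -5 -18.6 1 0 0 -2.1' ; python3 -m pendant '1 0 0 0 0 0 -0.76;1 0 0 0 0 0 -0.76;1 0 0 0 0 0 -0.76;1 0 0 0 0 0 -0.76;1 0 0 0 0 0 -0.76;1 0 0 0 0 0 -0.76;1 0 0 0 0 0 -0.76;1 0 0 0 0 0 -0.76;1 0 0 0 0 0 -0.76'; python3 -c "
from h import *
p,d,c=cam('wrist','w10')"
```

```text
t: 36.88
ee_pos: [456.0, -33.0, 279.4]
eef_rot: [[-0.999, 0.038, 0.004], [0.038, 0.999, -0.015], [-0.005, -0.015, -1.0]]
ft_force: [0.9, 0.4, 0.5]
opening: 91.7
finger_force: 0.0
t: 37.72
ee_pos: [406.5, -218.9, 287.7]
eef_rot: [[-0.278, 0.96, -0.013], [0.961, 0.278, -0.01], [-0.006, -0.015, -1.0]]
ft_force: [0.1, 0.4, 0.1]
opening: 91.8
finger_force: 0.0
t: 38.47
ee_pos: [406.6, -218.8, 287.7]
eef_rot: [[0.451, 0.892, -0.016], [0.892, -0.451, 0.002], [-0.006, -0.015, -1.0]]
ft_force: [0.1, 0.2, 0.9]
opening: 91.9
finger_force: 0.0
```

View pics/w10.png

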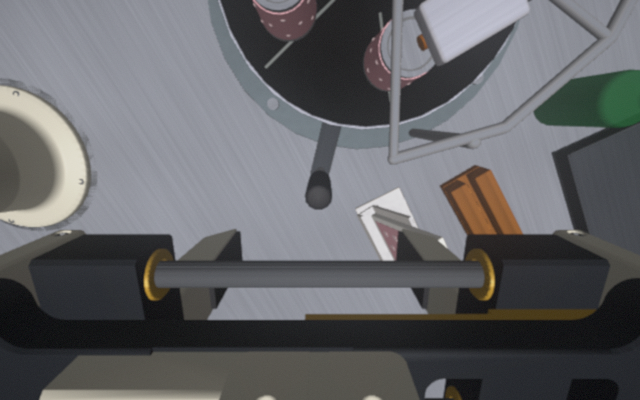

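Both cups stand upright on the plate at (285,10) and (400,50), and the grip is centred at (318,190). I cage it again and make the strokes.

```bash
python3 -m pendant '1 0 0.1 -2 0 0 0;1 0 0.1 -4 0 0 0;1 0 0.1 -7 0 0 0;1 0 0.1 -10 0 0 0;1 0 0.1 -12.5 0 0 0;1 0 0.1 -13.5 0 0 0;1 0 0.1 -13.5 0 0 0;0.34 0 0.1 -13.5 0 0 0;0.34 0 0.1 -13.5 0 0 0;0.34 0 0.1 -13.5 0 0 0' 10;  python3 -m pendant '0.34 0 0 0 0 0 0;0.34 0 0 0 0 0 0;0.34 0 0 0 0 0 0;0.34 0 0 0 0 0 0;0.34 0 0 0 0 0 0;0.34 0 0 0 0 0 0;0.34 0 0 0 0 0 0;0.34 -0.5 0.5 0 0 0 0;0.34 -0.5 0.5 0 0 0 0'
python3 -m pendant '0.34 2.1 -1.75 0 0 0 0;0.34 3.9 -2.9 0 0 0 0;0.34 5.8 -3.9 0 0 0 0;0.34 7.7 -4.7 0 0 0 0;0.34 9.3 -5.25 0 0 0 0;0.34 10.2 -5.5 0 0 0 0;0.34 10.6 -5.6 0 0 0 0;0.34 11 -5.7 0 0 0 0;0.34 11 -5.7 0 0 0 0;0.34 11 -5.7 0 0 0 0'; python3 -m pendant '0.34 -1.5 0.4 0 0 0 0;0.34 -3 0.9 0 0 0 0;0.34 -5 1.8 0 0 0 0;0.34 -7 2.85 0 0 0 0;0.34 -9 4.2 0 0 0 0;0.34 -10.6 5.4 0 0 0 0;0.34 -11 5.7 0 0 0 0;0.34 -11 5.7 0 0 0 0;0.34 -11 5.7 0 0 0 0;0.34 -11 5.7 0 0 0 0'
cat > rc.py <<'E'
from h import *
# every cup point above the plate, by angle about the axis
for n in ('top','scene'):
    p,d,c=cam(n,'rc_'+n);W=pts(d,c);C=p.astype(int);R=np.hypot(W[...,0]-561.3,W[...,1]+35.5)
    m=(W[...,2]>75)&(W[...,2]<150)&(R<160)&(R>50)&(C[...,0]-C[...,1]>12)&(C[...,2]-C[...,1]>3)
    k,l,st,ce=cv2.connectedComponentsWithStats(cv2.dilate(m.astype(np.uint8),np.ones((3,3))))
    for i in range(1,k):
        q=W[(l==i)&m]
        if len(q)>15: a=np.median(q,0);print(n,'pink',len(q),a.round(),np.degrees(np.arctan2(a[1]+35.5,a[0]-561.3)).round()%360)
    m=(W[...,2]>148)&(W[...,2]<162)&(R<150)&(C.max(2)-C.min(2)<40)
    k,l,st,ce=cv2.connectedComponentsWithStats(m.astype(np.uint8))
    for i in range(1,k):
        q=W[l==i]
        if len(q)>25: a=np.median(q,0);print(n,'top',len(q),a.round(),np.degrees(np.arctan2(a[1]+35.5,a[0]-561.3)).round()%360)
E
python3 rc.py
```

```text
t: 39.35
ee_pos: [408.0, -218.4, 154.4]
eef_rot: [[0.454, 0.891, -0.013], [0.891, -0.454, 0.001], [-0.005, -0.012, -1.0]]
ft_force: [0.7, 0.4, 0.6]
opening: 76.2
finger_force: 0.0
t: 40.1
ee_pos: [402.5, -213.6, 153.2]
eef_rot: [[0.455, 0.891, -0.013], [0.891, -0.455, -0.001], [-0.006, -0.011, -1.0]]
ft_force: [3.5, -4.0, -3.5]
opening: 31.1
finger_force: 2.4
t: 40.93
ee_pos: [504.8, -268.8, 151.6]
eef_rot: [[0.456, 0.89, -0.028], [0.89, -0.456, 0.006], [-0.007, -0.028, -1.0]]
ft_force: [-16.2, 2.0, 8.7]
opening: 31.1
finger_force: 7.8
t: 41.77
ee_pos: [403.3, -213.2, 153.7]
eef_rot: [[0.454, 0.891, -0.012], [0.891, -0.454, 0.001], [-0.005, -0.011, -1.0]]
ft_force: [2.9, -1.8, 2.1]
opening: 31.5
finger_force: 1.5
top top 51 [ 574. -120.  153.] 279.0
top top 241 [465. -71. 153.] 200.0
scene pink 77 [475. -95.  93.] 215.0
scene pink 126 [ 595. -153.  135.] 286.0
scene pink 155 [ 594. -158.   90.] 285.0
scene top 162 [465. -66. 153.] 198.0
scene top 183 [ 579. -139.  153.] 280.0
```

```bash
for i in 1 2 3 4 5 6; do python3 -m pendant '0.34 2.1 -1.75 0 0 0 0;0.34 3.9 -2.9 0 0 0 0;0.34 5.8 -3.9 0 0 0 0;0.34 7.7 -4.7 0 0 0 0;0.34 9.3 -5.25 0 0 0 0;0.34 10.2 -5.5 0 0 0 0;0.34 10.6 -5.6 0 0 0 0;0.34 11 -5.7 0 0 0 0;0.34 11 -5.7 0 0 0 0;0.34 11 -5.7 0 0 0 0' | egrep 'ee_pos|ft'; python3 -m pendant '0.34 -1.5 0.4 0 0 0 0;0.34 -3 0.9 0 0 0 0;0.34 -5 1.8 0 0 0 0;0.34 -7 2.85 0 0 0 0;0.34 -9 4.2 0 0 0 0;0.34 -10.6 5.4 0 0 0 0;0.34 -11 5.7 0 0 0 0;0.34 -11 5.7 0 0 0 0;0.34 -11 5.7 0 0 0 0;0.34 -11 5.7 0 0 0 0' | egrep 'ee_pos|ft'; done; python3 rc.py
```

```text
ee_pos: [504.6, -268.8, 151.1]
ft_force: [-15.7, 2.3, 7.5]
ee_pos: [403.2, -213.2, 153.5]
ft_force: [3.5, -2.3, 1.8]
ee_pos: [504.9, -268.7, 151.3]
ft_force: [-14.8, 2.0, 8.7]
ee_pos: [403.3, -213.1, 153.5]
ft_force: [3.9, -1.9, 2.6]
ee_pos: [504.8, -268.8, 151.2]
ft_force: [-15.4, 1.7, 8.1]
ee_pos: [403.3, -213.1, 153.5]
ft_force: [3.2, -0.4, 1.9]
ee_pos: [504.8, -268.8, 151.2]
ft_force: [-15.0, 1.9, 7.6]
ee_pos: [403.3, -213.1, 153.5]
ft_force: [2.5, -1.2, 2.4]
ee_pos: [504.8, -268.8, 151.2]
ft_force: [-15.4, 2.9, 8.6]
ee_pos: [403.3, -213.1, 153.5]
ft_force: [2.6, -1.4, 2.8]
ee_pos: [504.8, -268.8, 151.3]
ft_force: [-15.4, 3.3, 8.7]
ee_pos: [403.3, -213.1, 153.5]
ft_force: [2.6, -0.6, 2.3]
top top 74 [625. -98. 154.] 316.0
top top 110 [591.  29. 153.] 66.0
scene pink 163 [614.  22. 101.] 48.0
scene pink 87 [ 661. -118.  141.] 320.0
scene pink 233 [ 662. -120.   97.] 320.0
scene top 69 [588.  31. 153.] 68.0
scene top 213 [ 645. -101.  153.] 322.0
```

```bash
python3 -m pendant '0.5 0.3 -0.5 0 0 0 0;0.6 0.3 -0.5 0 0 0 0;0.6 0.3 -0.5 0 0 0 0;0.6 0.3 -0.5 3 0 0 0;0.8 0.3 -0.5 7 0 0 0;1 0.3 -0.5 11 0 0 0;1 0 -0.5 15 0 0 0;1 0 -0.5 18 0 0 0;1 0 -0.5 20 0 0 0;1 0 -0.5 20 0 0 0'; python3 -m pendant '1 -1 -4 0 0 0 0;1 -2 -8 0 0 0 0;1 -3 -11 0 0 0 0;1 -3 -11 0 0 0 0;1 -3 -11 0 0 0 0;1 -3 -11 0 0 0 0' ; python3 rc.py
python3 - <<'E'
import cv2
a=cv2.imread('pics/rc_top.png')[120:270,280:490];b=cv2.imread('pics/rc_scene.png')[150:320,160:390]
a=cv2.resize(a,(400,286));b=cv2.resize(b,(400,296))[:286]
import numpy as np;cv2.imwrite('pics/fin.png',cv2.resize(np.hstack([a,b]),(800,286)))
E
```

```text
t: 52.8
ee_pos: [403.2, -218.8, 356.9]
eef_rot: [[0.455, 0.891, -0.009], [0.891, -0.455, 0.0], [-0.004, -0.009, -1.0]]
ft_force: [-0.1, 0.2, 0.3]
opening: 89.4
finger_force: 0.0
t: 53.3
ee_pos: [371.3, -326.9, 351.6]
eef_rot: [[0.455, 0.89, -0.018], [0.891, -0.455, 0.003], [-0.005, -0.017, -1.0]]
ft_force: [0.4, -0.4, -0.4]
opening: 92.2
finger_force: 0.0
top pink 18 [618. -86. 124.] 318.0
top top 76 [625. -98. 154.] 315.0
top top 112 [588.  29. 153.] 68.0
scene pink 164 [614.  22. 102.] 47.0
scene pink 88 [ 662. -117.  142.] 321.0
scene pink 236 [ 662. -120.   97.] 320.0
scene top 70 [589.  29. 153.] 67.0
scene top 27 [569. -37. 155.] 349.0
scene top 206 [ 644. -102.  153.] 321.0
```

View pics/fin.png

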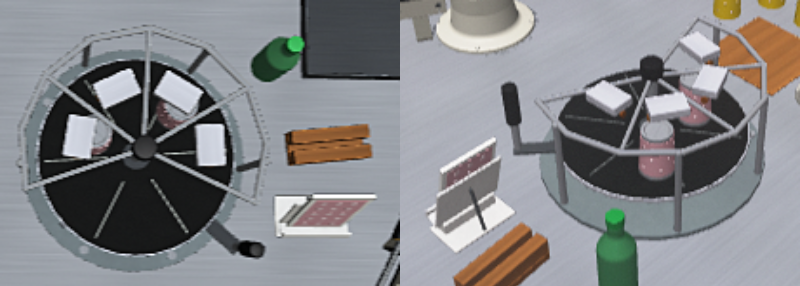

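Run:
```python
from h import *
from scipy.optimize import least_squares
p,d,c=cam('scene','sx');W=pts(d,c);C=p.astype(int);R=np.hypot(W[...,0]-561.3,W[...,1]+35.5)
m=(W[...,2]>76)&(W[...,2]<148)&(R<165)&(R>40)&(C[...,0]-C[...,1]>12)&(C[...,2]-C[...,1]>3)
for nm,s in (('cup1',1),('cup2',-1)):
    P=W[m&(s*(W[...,1]+35)>0)];r=32-4.5*(P[:,2]-70)/85
    f=least_squares(lambda q:np.hypot(P[:,0]-q[0],P[:,1]-q[1])-r,P[:,:2].mean(0)+[-20,20],loss='soft_l1',f_scale=2)
    x,y=f.x-[561.3,-35.5];a=-0.04;print(nm,len(P),f.x.round(1),'machine x,y',(x*np.cos(a)+y*np.sin(a)).round(1),(-x*np.sin(a)+y*np.cos(a)).round(1),np.median(abs(f.fun)).round(2))
```

```text
cup1 157 [593.6  43.7] machine x,y 29.1 80.4 1.17
cup2 311 [641.2 -98.5] machine x,y 82.4 -59.7 1.0
```

Cup1 was knocked inward: its centre is now only about 29 mm behind the midline and its rim is 32 mm, so it isn't fully in the back half. The pawls allow no turning back, so 17 more strokes (340°) will bring both cups about 55 mm behind the midline, and there is ample time.

```bash
python3 -m pendant '1 1 4 0 0 0 0;1 2 8 0 0 0 0;1 3.3 11 0 0 0 0;1 3.3 11 0 0 0 0;1 3.3 11 0 0 0 0;1 3.3 11 0 0 0 0;1 3.3 11 0 0 0 0;1 3.3 11 0 0 0 0'
```

```text
t: 54.12
ee_pos: [404.2, -218.9, 352.9]
eef_rot: [[0.456, 0.89, -0.016], [0.89, -0.456, 0.001], [-0.006, -0.015, -1.0]]
ft_force: [-0.5, 1.4, 0.5]
opening: 91.8
finger_force: 0.0
```

```bash
python3 -m pendant '1 0.25 0.1 -4 0 0 0;1 0.25 0.1 -8 0 0 0;1 0.25 0.1 -12 0 0 0;1 0.25 0.1 -16 0 0 0;1 0.25 0.1 -18.5 0 0 0;1 0.25 0.1 -20 0 0 0;1 0.25 0.1 -20 0 0 0;0.34 0.25 0.1 -20 0 0 0;0.34 0.25 0.1 -20 0 0 0;0.34 0.25 0.1 -20 0 0 0' 10;  python3 -m pendant '0.34 0 0 0 0 0 0;0.34 0 0 0 0 0 0;0.34 0 0 0 0 0 0;0.34 0 0 0 0 0 0;0.34 0 0 0 0 0 0;0.34 0 0 0 0 0 0;0.34 0 0 0 0 0 0;0.34 0 0 0 0 0 0'
```

```text
t: 54.95
ee_pos: [408.3, -217.7, 154.3]
eef_rot: [[0.455, 0.89, -0.013], [0.891, -0.455, 0.001], [-0.005, -0.012, -1.0]]
ft_force: [1.1, -0.1, 1.1]
opening: 76.5
finger_force: 0.0
t: 55.62
ee_pos: [407.2, -216.8, 152.8]
eef_rot: [[0.454, 0.891, -0.016], [0.891, -0.454, 0.002], [-0.006, -0.015, -1.0]]
ft_force: [0.9, -0.4, -0.7]
opening: 31.5
finger_force: 0.0
```

```bash
python3 -m pendant '0.34 -0.3 0.2 0 0 0 0;0.34 -0.55 0.4 0 0 0 0;0.34 -0.55 0.4 0 0 0 0' | egrep 'ee_pos|ft'; for i in 1 2 3 4 5; do python3 -m pendant '0.34 2.1 -1.75 0 0 0 0;0.34 3.9 -2.9 0 0 0 0;0.34 5.8 -3.9 0 0 0 0;0.34 7.7 -4.7 0 0 0 0;0.34 9.3 -5.25 0 0 0 0;0.34 10.2 -5.5 0 0 0 0;0.34 10.6 -5.6 0 0 0 0;0.34 11 -5.7 0 0 0 0;0.34 11 -5.7 0 0 0 0;0.34 11 -5.7 0 0 0 0' | egrep 'ee_pos|ft'; python3 -m pendant '0.34 -1.5 0.4 0 0 0 0;0.34 -3 0.9 0 0 0 0;0.34 -5 1.8 0 0 0 0;0.34 -7 2.85 0 0 0 0;0.34 -9 4.2 0 0 0 0;0.34 -10.6 5.4 0 0 0 0;0.34 -11 5.7 0 0 0 0;0.34 -11 5.7 0 0 0 0;0.34 -11 5.7 0 0 0 0;0.34 -11 5.7 0 0 0 0' | egrep 'ee_pos|ft'; done; python3 rc.py
```

```text
ee_pos: [402.7, -213.6, 153.1]
ft_force: [3.7, -2.8, -3.2]
ee_pos: [504.8, -269.0, 151.6]
ft_force: [-16.6, 2.9, 9.2]
ee_pos: [403.3, -213.2, 153.6]
ft_force: [2.1, -1.9, 2.8]
ee_pos: [504.8, -268.9, 151.3]
ft_force: [-15.5, 2.7, 9.1]
ee_pos: [403.3, -213.2, 153.5]
ft_force: [2.6, -1.0, 2.5]
ee_pos: [504.8, -268.8, 151.3]
ft_force: [-15.5, 2.0, 7.7]
ee_pos: [403.3, -213.1, 153.5]
ft_force: [2.9, -2.2, 1.4]
ee_pos: [504.8, -268.8, 151.3]
ft_force: [-15.0, 2.4, 7.8]
ee_pos: [403.3, -213.1, 153.5]
ft_force: [2.9, -1.5, 2.4]
ee_pos: [504.8, -268.8, 151.2]
ft_force: [-15.7, 3.4, 8.5]
ee_pos: [403.3, -213.1, 153.5]
ft_force: [3.3, -1.4, 2.0]
top top 68 [621.  53. 154.] 56.0
top top 239 [482. -19. 153.] 168.0
scene pink 137 [507. -30. 122.] 174.0
scene pink 232 [636.  37. 103.] 44.0
scene top 164 [482. -18. 154.] 167.0
```

```bash
for i in 1 2 3 4 5 6 7 8 9 10 11 12; do python3 -m pendant '0.34 2.1 -1.75 0 0 0 0;0.34 3.9 -2.9 0 0 0 0;0.34 5.8 -3.9 0 0 0 0;0.34 7.7 -4.7 0 0 0 0;0.34 9.3 -5.25 0 0 0 0;0.34 10.2 -5.5 0 0 0 0;0.34 10.6 -5.6 0 0 0 0;0.34 11 -5.7 0 0 0 0;0.34 11 -5.7 0 0 0 0;0.34 11 -5.7 0 0 0 0' | egrep 'ft'; python3 -m pendant '0.34 -1.5 0.4 0 0 0 0;0.34 -3 0.9 0 0 0 0;0.34 -5 1.8 0 0 0 0;0.34 -7 2.85 0 0 0 0;0.34 -9 4.2 0 0 0 0;0.34 -10.6 5.4 0 0 0 0;0.34 -11 5.7 0 0 0 0;0.34 -11 5.7 0 0 0 0;0.34 -11 5.7 0 0 0 0;0.34 -11 5.7 0 0 0 0' | egrep 'ft|t:'; done; python3 rc.py
```

```text
ft_force: [-14.8, 2.1, 7.6]
t: 65.97
eef_rot: [[0.454, 0.891, -0.013], [0.891, -0.454, 0.001], [-0.005, -0.012, -1.0]]
ft_force: [2.4, -0.6, 0.5]
ft_force: [-14.9, 2.4, 7.6]
t: 67.63
eef_rot: [[0.454, 0.891, -0.013], [0.891, -0.454, 0.001], [-0.005, -0.012, -1.0]]
ft_force: [1.9, -1.1, 2.1]
ft_force: [-16.0, 2.0, 9.6]
t: 69.3
eef_rot: [[0.454, 0.891, -0.013], [0.891, -0.454, 0.001], [-0.005, -0.012, -1.0]]
ft_force: [3.9, -0.4, 3.0]
ft_force: [-15.0, 2.7, 8.1]
t: 70.97
eef_rot: [[0.454, 0.891, -0.013], [0.891, -0.454, 0.001], [-0.005, -0.012, -1.0]]
ft_force: [2.4, -0.5, 1.9]
ft_force: [-15.8, 2.0, 8.8]
t: 72.63
eef_rot: [[0.454, 0.891, -0.013], [0.891, -0.454, 0.001], [-0.005, -0.012, -1.0]]
ft_force: [2.8, -1.6, 2.1]
ft_force: [-15.5, 2.6, 8.0]
t: 74.3
eef_rot: [[0.454, 0.891, -0.013], [0.891, -0.454, 0.001], [-0.005, -0.012, -1.0]]
ft_force: [2.7, -1.1, 1.4]
ft_force: [-16.3, 2.0, 9.3]
t: 75.97
eef_rot: [[0.454, 0.891, -0.013], [0.891, -0.454, 0.001], [-0.005, -0.012, -1.0]]
ft_force: [3.4, -0.1, 3.0]
ft_force: [-15.9, 2.8, 8.0]
t: 77.63
eef_rot: [[0.454, 0.891, -0.013], [0.891, -
[... 318 characters left out ...]
012, -1.0]]
ft_force: [2.7, -1.3, 1.7]
ft_force: [-15.4, 1.5, 8.4]
t: 82.63
eef_rot: [[0.454, 0.891, -0.013], [0.891, -0.454, 0.001], [-0.005, -0.012, -1.0]]
ft_force: [2.2, 0.2, 2.6]
ft_force: [-15.9, 2.8, 8.3]
t: 84.3
eef_rot: [[0.454, 0.891, -0.013], [0.891, -0.454, 0.001], [-0.005, -0.012, -1.0]]
ft_force: [2.8, -0.8, 1.9]
top top 85 [623.  11. 153.] 37.0
top top 51 [ 625. -120.  153.] 307.0
top top 58 [600.  29. 153.] 59.0
top top 70 [ 608. -124.  154.] 298.0
scene pink 245 [639.   7. 100.] 29.0
scene pink 94 [ 636. -138.  140.] 306.0
scene pink 219 [ 636. -142.   96.] 305.0
scene top 64 [609.  10. 153.] 44.0
scene top 48 [ 596. -133.  153.] 290.0
scene top 131 [ 625. -118.  153.] 308.0
```

Cups sit at about ±50° behind the midline. I release the lever, retreat and check everything.

```bash
python3 -m pendant '0.5 0.3 -0.5 0 0 0 0;0.6 0.3 -0.5 0 0 0 0;0.6 0.3 -0.5 0 0 0 0;0.6 0.3 -0.5 3 0 0 0;0.8 0.3 -0.5 7 0 0 0;1 0.3 -0.5 11 0 0 0;1 0 -0.5 15 0 0 0;1 0 -0.5 18 0 0 0;1 0 -0.5 20 0 0 0;1 0 -0.5 20 0 0 0'; python3 -m pendant '1 -1 -4 0 0 0 0;1 -2 -8 0 0 0 0;1 -3 -11 0 0 0 0;1 -3 -11 0 0 0 0;1 -3 -11 0 0 0 0;1 -3 -11 0 0 0 0;1 -3 -11 0 0 0 0;1 -3 -11 0 0 0 0'
python3 - <<'E'
from h import *
from scipy.optimize import least_squares
p,d,c=cam('scene','sx');W=pts(d,c);C=p.astype(int);R=np.hypot(W[...,0]-561.3,W[...,1]+35.5)
m=(W[...,2]>76)&(W[...,2]<148)&(R<165)&(R>40)&(C[...,0]-C[...,1]>12)&(C[...,2]-C[...,1]>3)
for nm,s in (('cup1',1),('cup2',-1)):
    P=W[m&(s*(W[...,1]+35)>0)];r=32-4.5*(P[:,2]-70)/85
    f=least_squares(lambda q:np.hypot(P[:,0]-q[0],P[:,1]-q[1])-r,P[:,:2].mean(0)+[-20,20],loss='soft_l1',f_scale=2)
    x,y=f.x-[561.3,-35.5];a=-0.04;print(nm,len(P),f.x.round(1),'machine x,y',(x*np.cos(a)+y*np.sin(a)).round(1),(-x*np.sin(a)+y*np.cos(a)).round(1))
t,d,c=cam('top','tx');W=pts(d,c)
g=(t.max(2)<70)&(W[...,2]>165)&(W[...,2]<185)&(abs(W[...,0]-407)<35)&(abs(W[...,1]+218)<35);print('grip',g.sum(),np.median(W[g],0))
a=cv2.resize(t[120:270,280:490],(400,286));b=cv2.resize(p[150:320,160:390],(400,296))[:286]
cv2.imwrite('pics/fin2.png',np.hstack([a,b])[:,:,::-1])
E
```

```text
t: 85.23
ee_pos: [403.1, -218.8, 356.7]
eef_rot: [[0.455, 0.891, -0.01], [0.891, -0.455, 0.001], [-0.004, -0.009, -1.0]]
ft_force: [0.4, 0.0, 0.6]
opening: 89.9
finger_force: 0.0
t: 85.9
ee_pos: [372.3, -326.3, 352.3]
eef_rot: [[0.452, 0.892, -0.016], [0.892, -0.452, 0.003], [-0.005, -0.016, -1.0]]
ft_force: [0.1, 0.1, -0.8]
opening: 91.7
finger_force: 0.0
cup1 239 [617.7  28.3] machine x,y 53.8 66.0
cup2 305 [ 613.6 -121.2] machine x,y 55.7 -83.5
grip 50 [ 407.53287928 -217.22283993  177.41170314]
```

View pics/fin2.png

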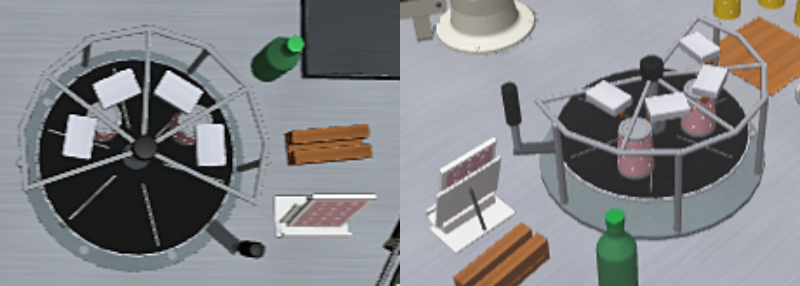

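Both cups stand mouth down in the back half, at (110,120) and (185,130) in the left picture. The card leans on the rest, the lever is home, and the bottle is untouched.

```bash
python3 -c "
from rig import hand_in
print(hand_in())"
```

```text
the job is handed in; nothing more can be done
None
```

The job is handed in: the card leans on its rest, both cups stand mouth down about 54–56 mm behind the midline under the lamps, and the lever is home. Cup1 was knocked partway, so I ran 17 extra strokes to bring it back; I never moved near the mug or the bottle.

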